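# Press home a pacifier clip's cap and put the clip with its pacifier

### The arm

A 7-joint arm with a two-finger parallel gripper is mounted at the origin on the work surface. World frame = base frame: x ahead of the robot, y to its left, z up, the work surface at z = 0. Lengths are in m, angles in rad, forces in N, time in s.
With the tool pointing down it reaches from about 0.4 to 0.85 m from the base axis. Payload 4.5 kg.
Tool frame: the origin (TCP) lies midway between the tips of the shut fingers; the grasp point (between the pads) lies 19 mm behind it; z points along the fingers, y is the line along which they close (so a half turn about z gives the same grasp; the last joint's range is limited). The gripper opens to 88 mm and grips with 3 to 60 N. Pads are 18 mm wide; open, the fingers measure 123 mm over their backs; the gripper's body (75 mm by 187 mm) begins 45 mm behind the grasp point.
Start: joints at [1.18, 0.689, -0.195, 1.565, 0.157, 0.902, -0.215], TCP at [0.258, -0.569, 0.239] pointing down, gripper open.
Joint ranges: [-3.01, 3.01], [-0.46, 2.08], [-1.47, 1.51], [0.13, 2.56], [-1, 4.14], [0.04, 2.09], [-2.66, 2.66]. Speed limits (rad/s): [2.57, 2.57, 3.14, 3.14, 3.14, 3.14, 3.14].

### API

Orientations are given as a unit quaternion [x, y, z, w].
In Python, from plant import r gives the robot as it stands. The module is installed in compiled form; this text tells all that it offers.
- The arm moves only by the tool step_arm, never from a script. Its argument "series" is a list of rows, each a list of 7 numbers: the shift along the world's x, y, z in mm, then the turn, a rotation vector about the world's x, y, z in rad, then the closure, from 0 (fully open) to 1 (shut). A call has 1 to 20 rows; each row shifts and turns the commanded pose from where the row before left it; what a row does not reach is not made up. A row lasts 1/10 s, in which the tool goes at most 50 mm and 8.59 degrees, less where a joint would pass 70% of its speed; a pose out of reach is approached as far as the arm can. A call is refused whole if a number of a shift passes 50 or a number of a turn 0.15, either way. A call with a gripper value outside its range is refused whole. The fingers move at their own pace and stop on an object; "force" is the grip in N (left out, the last holds). Time passes only in rows, so rows that do not move let the fingers close. It gives the time, the measured TCP pose, the force, the opening and the grip force at its end, in the units of the state.
- r.get_state(): the state, without advancing time (a new reading comes with each control period).
- r.snapshot(name): name is "scene" or "side" or "wrist"; returns (picture, depth): 384x512x3 uint8, blue, green, red; 384x512 float32, m along the optical axis (not along the pixel's ray), 0 where there is no reading.
- r.get_calibration(name): a dict with "intrinsics" (3x3 intrinsics, pixels), "pose" (4x4, takes a point from camera to world coordinates). Camera axes: x right, y up, looking along -z (the intrinsics and any distortion apply to the point x, -y, -z); pixel columns grow to the right and rows downward; lengths in m; the calibration is good to about 2 mm. The wrist camera is an equidistant fisheye: a pixel r from the principal point sees the ray r / f radians off the axis. A picture is of the moment at which its call begins: read the wrist's pose just before it. get_calibration takes no time and is no camera call; for the wrist camera it gives the pose at the moment of the call.
- r.finish_job(): hands the job in; it is judged then, once.
The state is a dict: "clock": time; "q": joint angles; "qd": joint speeds; "joint_torque": joint torques, N m; "tool_pos": TCP position; "eef_rot": TCP orientation; "contact_force": force on the tool from outside, world axes, zero at the start; "moment": the same for the moment, N m; "opening": opening from 0.0 (shut) to 1.0 (fully open); "finger_force": force on a finger pad.
Only numpy, scipy, OpenCV 4.12 (cv2) and the standard library are available. Lean on these libraries where they do the work, as an engineer would, in place of code of your own. Each camera call takes 0.05 s, during which the arm holds its last target. There are 200 camera calls.

### The job

Pull the snap press's lever down until the cream cap is fully home in the terracotta clip, without crushing the clip, then ease the lever slowly all the way back up under control, never letting it fly back. Then take the clip out from under the raised jaw and set it down flat, cap up, in the tray compartment of the pacifier of the same colour, leaving the pacifiers, the cup and the tin where they are.

Things in the scene. Friction and masses are not known exactly. Their poses are not given: they have to be found in the camera images.
- press: white bench snap press, fixed; base plate 100 x 215 x 15 mm. Origin on the dresser straight below the ram; x away from the robot, y towards the pivot column (y +60 to +96 mm), z up. Steel anvil 40 x 20 mm (x, y), top 50 mm above the dresser. The raised lever's white jaw hangs over the anvil from x -15 to +15 mm, its ram nose 22 to 33 mm above the cap.
- lever (a joint): angle of the press's lever, rad: 0 = raised fully home, as its spring holds it; it grows as the handle is pulled down, the nose meets the cap somewhere from 0.30 to 0.46 (its screw setting differs each time and is not measured), and the cap is home about 0.05 later. The spring takes 2 to 6 N at the handle. Hinge along the press's x axis.
- lever_grip (a point): point to pinch on the lever's black round handle bar: 16 mm thick, level, along the press's x axis, 80 mm long. The bar ends 30 mm nearer the robot; the 12 mm steel arm joins it 50 mm farther along +x. About 208 mm above the dresser at rest, 98 mm when pressed.
- lever_pivot (a point): the lever's hinge axis, in the ram's plane (press x = 0, y = 78 mm, 68 mm above the dresser); the handle bar's line runs on an arc of radius 240 mm about it.
- ram: steel ram under the lever's jaw: an 18 mm holder, cushioned (gives up to 2 mm from 18 N on), carrying a 12 mm round nose whose tip is screwed out 0 to 10 mm below this origin, differently each time.
- clip: terracotta wooden pacifier clip bar 56 x 24 x 16 mm (x, y, z), 40 g, lying loose on the anvil, its front end standing out towards the robot, clear of the jaw. Origin: centre of its underside. A pale dot 16 mm from the centre towards -x marks the part to pinch across y; the cap is 12 mm from the centre towards +x.
- cap_top (a point): centre of the top face of the cream snap cap, an 18 mm disc in the clip: up to 22 mm above the clip's origin at the start (6 mm proud of the clip), 18 mm when fully home (2 mm proud). It takes about 12 N on the cap to drive it in; then it stops hard and stays; over 50 N crushes the clip.
- cup: white ceramic cup, rim 76 mm across, 85 mm tall; origin under its foot. Bystander.
- tin: closed aluminium tin, 72 mm across, 56 mm tall; origin under it. Bystander.
- rack: white plastic drying rack on a post with a grey height knob, 200 x 160 mm, 230 mm tall, fixed; origin under its foot. Bystander.
- pacifier_terracotta: pacifier with a shield in terracotta (red-brown; 40 mm across), lying on its button with the cream teat up, 42 mm tall; origin under it. It stands in the far half of one compartment of the tray; which one changes.
- pacifier_olive: pacifier with a shield in olive (dull green; 40 mm across), lying on its button with the cream teat up, 42 mm tall; origin under it. It stands in the far half of one compartment of the tray; which one changes.
- pacifier_sand: pacifier with a shield in sand (light tan; 40 mm across), lying on its button with the cream teat up, 42 mm tall; origin under it. It stands in the far half of one compartment of the tray; which one changes.
- pacifier_mocha: pacifier with a shield in mocha (very dark brown; 40 mm across), lying on its button with the cream teat up, 42 mm tall; origin under it. It stands in the far half of one compartment of the tray; which one changes.
- tray_c0 (a point): centre of the inner floor of compartment 0 of the wooden tray (compartments in a row along the tray's y, 78 mm apart, each 140 mm in x by 73 mm in y inside; floor 5 mm above the dresser, outer walls 20 mm and dividers 18 mm above the dresser, 5 mm thick). x points to the far side, y along the row. The tray is fixed.
- tray_c1 (a point): centre of the inner floor of compartment 1 of the wooden tray (compartments in a row along the tray's y, 78 mm apart, each 140 mm in x by 73 mm in y inside; floor 5 mm above the dresser, outer walls 20 mm and dividers 18 mm above the dresser, 5 mm thick). x points to the far side, y along the row. The tray is fixed.
- tray_c2 (a point): centre of the inner floor of compartment 2 of the wooden tray (compartments in a row along the tray's y, 78 mm apart, each 140 mm in x by 73 mm in y inside; floor 5 mm above the dresser, outer walls 20 mm and dividers 18 mm above the dresser, 5 mm thick). x points to the far side, y along the row. The tray is fixed.
- tray_c3 (a point): centre of the inner floor of compartment 3 of the wooden tray (compartments in a row along the tray's y, 78 mm apart, each 140 mm in x by 73 mm in y inside; floor 5 mm above the dresser, outer walls 20 mm and dividers 18 mm above the dresser, 5 mm thick). x points to the far side, y along the row. The tray is fixed.
Things that resemble listed ones, but are neither listed nor needed, are in the scene too. Leave any pink or purple look-alike of the pacifier_terracotta alone.

How it is judged:
On the way, in this order (a step that is already met when the one before it is completed fails the run):
1. the cap is pressed home in the clip (its top under 18.7 mm above the clip's underside) with the press's ram bearing on it (z of cap_top in the frame of clip below 0.0187 m and contact force between ram and clip above 2 N), for 0.1 s.
2. the lever is back up, fully home (value of joint lever below 0.05 rad), for 0.2 s.
At the end, for the whole second after the job is handed in: The terracotta clip lies at rest, flat (within 0.15 rad) and cap up on the floor (within 4 mm) of the compartment that holds the terracotta pacifier, its cap still home (top under 18.7 mm above the clip's underside); the lever is fully up (under 0.05 rad) (((y of pacifier_terracotta in the frame of tray_c0 between -0.034 and 0.034 m and y of clip in the frame of tray_c0 between -0.034 and 0.034 m and x of clip in the frame of tray_c0 between -0.065 and 0.065 m and z of clip in the frame of tray_c0 below 0.004 m) or (y of pacifier_terracotta in the frame of tray_c1 between -0.034 and 0.034 m and y of clip in the frame of tray_c1 between -0.034 and 0.034 m and x of clip in the frame of tray_c1 between -0.065 and 0.065 m and z of clip in the frame of tray_c1 below 0.004 m) or (y of pacifier_terracotta in the frame of tray_c2 between -0.034 and 0.034 m and y of clip in the frame of tray_c2 between -0.034 and 0.034 m and x of clip in the frame of tray_c2 between -0.065 and 0.065 m and z of clip in the frame of tray_c2 below 0.004 m) or (y of pacifier_terracotta in the frame of tray_c3 between -0.034 and 0.034 m and y of clip in the frame of tray_c3 between -0.034 and 0.034 m and x of clip in the frame of tray_c3 between -0.065 and 0.065 m and z of clip in the frame of tray_c3 below 0.004 m)) and angle between clip's own z axis and vertical below 0.15 rad and linear speed of clip below 0.02 m/s and z of cap_top in the frame of clip below 0.0187 m and value of joint lever below 0.05 rad); the robot touches nothing.
It fails at once if the lever flies back up (faster than 0.8 rad/s) (velocity of joint lever below -0.8 rad/s).
It fails at once if the clip is crushed (more than 55 N from the ram) (contact force between ram and clip above 55 N).
It fails at once if a pacifier is moved by more than 20 mm or tipped over (distance of any of pacifier_terracotta, pacifier_olive, pacifier_sand, pacifier_mocha from where it was at the start of the episode above 0.02 m or angle between any of pacifier_terracotta, pacifier_olive, pacifier_sand, pacifier_mocha's own z axis and vertical above 0.5 rad).
It fails at once if the cup or the tin is moved by more than 20 mm or tipped over (distance of any of cup, tin from where it was at the start of the episode above 0.02 m or angle between any of cup, tin's own z axis and vertical above 0.5 rad).
It also fails if it takes over 69 s, if anything falls off the work surface, if the arm or the gripper's body presses on something with over 40 N, if the wrist force passes 120 N, or if a joint passes its speed limit or range.

## Working session

There is one attempt and no reset: what is moved stays moved. The work goes in short steps, Python scripts to look and compute and a tool call to move; the robot and the scene stay as the last step left them, time stands still between calls to the robot, and variables do not carry over. Pictures are saved under pics/ and viewed, at most 10 in all, crops included, and the job is handed in when it is done.

Besides the shell and the picture viewer there is one more tool, called after "Request:" by a JSON object that holds its "api" and its "payload". step_arm: Moves the arm, as the interface text tells. Its arguments: {"type":"object","properties":{"series":{"type":"array"},"force":{"type":"number"}},"required":["series"]}

```bash
mkdir -p pics
cat > h.py <<'E'
import numpy as np, cv2
from plant import r
def world(name,d,cal):
    K=cal["intrinsics"];K=np.array(K);P=np.array(cal["pose"])
    v,u=np.mgrid[0:384,0:512]
    p=np.stack([(u-K[0,2])/K[0,0]*d,-(v-K[1,2])/K[1,1]*d,-d],-1)
    return p@P[:3,:3].T+P[:3,3]
E
python3 - <<'E'
from h import *
for n in("scene","side"):
    c=r.get_calibration(n);im,d=r.snapshot(n)
    cv2.imwrite(f"pics/{n}0.png",im);np.savez(f"{n}.npz",im=im,d=d,W=world(n,d,c))
    print(n,{k:np.round(v,3).tolist() if not isinstance(v,str) else v for k,v in c.items()})
s=r.get_state();print({k:np.round(v,3).tolist() for k,v in s.items()})
E
```

```text
scene {'intrinsics': [[385.878, 0.0, 258.746], [0.0, 385.878, 190.609], [0.0, 0.0, 1.0]], 'pose': [[0.675, -0.385, 0.629, 1.274], [0.738, 0.349, -0.577, -0.532], [0.003, 0.854, 0.52, 0.708], [0.0, 0.0, 0.0, 1.0]]}
side {'intrinsics': [[359.732, 0.0, 258.204], [0.0, 359.732, 189.989], [0.0, 0.0, 1.0]], 'pose': [[-0.888, 0.36, -0.287, 0.301], [-0.46, -0.67, 0.582, 0.686], [0.017, 0.649, 0.76, 0.935], [0.0, 0.0, 0.0, 1.0]]}
{'clock': 0.1, 'q': [1.18, 0.69, -0.195, 1.566, 0.157, 0.902, -0.215], 'qd': [0.001, -0.0, -0.0, -0.002, -0.0, -0.0, 0.0], 'joint_torque': [-0.003, -52.85, -1.271, -15.384, -0.053, 0.002, 0.0], 'tool_pos': [0.257, -0.569, 0.238], 'eef_rot': [0.978, 0.211, -0.0, -0.001], 'contact_force': [-0.101, 0.773, -0.14], 'moment': [0.012, -0.021, -0.037], 'finger_force': 0.0, 'opening': 1.0}
```

View pics/scene0.png

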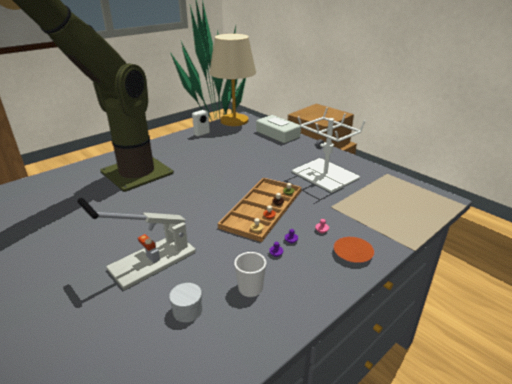

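View pics/side0.png

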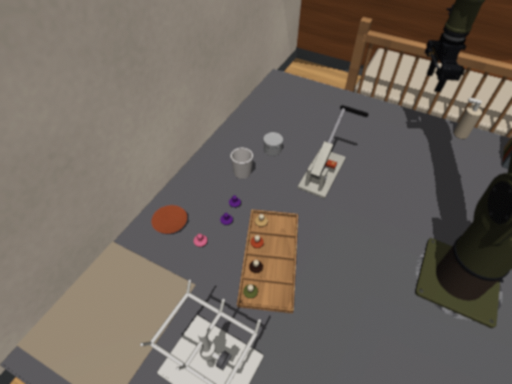

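The scene view has the press handle at (88,208), the clip at (148,243) and the terracotta pacifier at (269,213). In the side view they are at (353,111), (331,163) and (257,241). The order along the tray is sand, terracotta, mocha, olive.

Run:
```python
from h import *
def blob(n,m,box,label,h=None):
    z=np.load(n+".npz");W=z["W"];d=z["d"];u0,v0,u1,v1=box
    M=np.zeros(d.shape,bool);M[v0:v1,u0:u1]=True
    M&=m(z["im"].astype(int),W)&(d>0);p=W[M]
    if len(p)<3: print(label,n,len(p));return
    q=np.median(p,0);c=p.mean(0);e,V=np.linalg.eigh(np.cov((p-c)[:,:2].T))
    print(label,n,len(p),"med",q.round(4),"lo",np.percentile(p,3,0).round(4),"hi",np.percentile(p,97,0).round(4),"axis",V[:,1].round(3),"sd",np.sqrt(abs(e)).round(4));return p
hand=lambda im,W:(im.sum(2)<110)&(W[...,2]>.17)&(W[...,2]<.24)
blob("scene",hand,(70,190,110,225),"handle");blob("side",hand,(330,98,375,122),"handle")
red=lambda im,W:(im[...,2]>im[...,0]+50)&(im[...,2]>im[...,1]+40)
clip=lambda im,W:red(im,W)&(W[...,2]>.035)
blob("scene",clip,(130,225,165,265),"clip");blob("side",clip,(318,150,345,175),"clip")
topc=lambda im,W:red(im,W)&(W[...,2]>.06)
blob("scene",topc,(130,225,165,265),"cliptop");blob("side",topc,(318,150,345,175),"cliptop")
pale=lambda im,W:(im.min(2)>0)&(W[...,2]>.06)&(W[...,2]<.08)&~red(im,W)
white=lambda im,W:(im.min(2)>110)&(W[...,2]>.008)&(W[...,2]<.022)
for n,b in(("scene",(95,225,205,290)),("side",(295,135,355,200))):
    p=blob(n,white,b,"base")
    rc=cv2.minAreaRect((p[:,:2]*1000).astype(np.float32));print(rc,cv2.boxPoints(rc).round().tolist())
for nm,b in(("sand",(250,220,263,233)),("terra",(263,207,276,219)),("mocha",(272,194,285,206)),("olive",(282,182,295,194))):
    blob("scene",lambda im,W:(W[...,2]>.022)&(W[...,2]<.06),b,nm)
wood=lambda im,W:(im[...,2]>im[...,0]+35)&(W[...,2]>.0)&(W[...,2]<.03)
for n,b in(("scene",(215,175,305,242)),("side",(235,205,302,312))):
    p=blob(n,wood,b,"tray");rc=cv2.minAreaRect((p[:,:2]*1000).astype(np.float32));print(rc,cv2.boxPoints(rc).round().tolist())
for nm,b in(("cup",(230,250,272,300)),("tin",(165,280,205,325))):
    blob("scene",lambda im,W:(im.min(2)>90)&(W[...,2]>.04),b,nm)
for n,(a,b,c,d) in(("scene",(50,185,220,300)),("side",(285,90,385,205))):
    im=np.load(n+".npz")["im"][b:d,a:c];cv2.imwrite(f"pics/crop_{n}.png",cv2.resize(im,None,fx=4,fy=4,interpolation=2))
a=cv2.imread("pics/crop_scene.png");b=cv2.imread("pics/crop_side.png")
cv2.imwrite("pics/crops.png",cv2.resize(np.hstack([a,cv2.resize(b,(400,460))]),(800,340)))
```

```text
handle scene 143 med [ 0.4649 -0.3248  0.2137] lo [ 0.4201 -0.3298  0.2081] hi [ 0.5048 -0.3183  0.2162] axis [-1.    -0.006] sd [0.0035 0.0277]
handle side 79 med [ 0.4521 -0.3181  0.2133] lo [ 0.4155 -0.3229  0.2074] hi [ 0.4971 -0.3156  0.2183] axis [-1.     0.003] sd [0.002  0.0241]
clip scene 129 med [ 0.482  -0.2124  0.0638] lo [ 0.4515 -0.22    0.0538] hi [ 0.5076 -0.1981  0.0666] axis [-1.     0.002] sd [0.0071 0.0193]
clip side 62 med [ 0.4665 -0.2013  0.0662] lo [ 0.4513 -0.2159  0.0552] hi [ 0.4815 -0.1971  0.0693] axis [-0.996 -0.094] sd [0.006  0.0095]
cliptop scene 100 med [ 0.4742 -0.2119  0.0642] lo [ 0.4514 -0.2201  0.0606] hi [ 0.5067 -0.1978  0.0677] axis [-0.999  0.042] sd [0.0069 0.0186]
cliptop side 53 med [ 0.4669 -0.2043  0.0669] lo [ 0.451  -0.2163  0.0606] hi [ 0.4816 -0.1969  0.0694] axis [-0.993 -0.119] sd [0.0061 0.0097]
base scene 1309 med [ 0.5121 -0.2486  0.0136] lo [ 0.4466 -0.3111  0.0105] hi [ 0.5415 -0.1141  0.0161] axis [0.163 0.987] sd [0.0309 0.0602]
((492.8399963378906, -207.01168823242188), (104.97128295898438, 215.17910766601562), 0.401851177
[... 1095 characters left out ...]
9845581054688, 350.7908935546875), 21.223352432250977) [[367.0, 336.0], [494.0, 9.0], [635.0, 64.0], [508.0, 391.0]]
tray side 4931 med [0.4959 0.2029 0.0076] lo [0.4031 0.0411 0.0034] hi [0.5984 0.3381 0.0229] axis [-0.359  0.933] sd [0.0439 0.0941]
((505.3952941894531, 187.46896362304688), (152.7322998046875, 318.85723876953125), 21.105926513671875) [[377.0, 309.0], [492.0, 11.0], [634.0, 66.0], [519.0, 364.0]]
cup scene 819 med [ 0.7447 -0.0753  0.0663] lo [ 0.7116 -0.1114  0.0418] hi [ 0.7807 -0.0419  0.0846] axis [-0.752  0.659] sd [0.0197 0.028 ]
tin scene 684 med [ 0.7068 -0.2367  0.0548] lo [ 0.6709 -0.2664  0.0444] hi [ 0.7352 -0.2029  0.057 ] axis [-0.794  0.607] sd [0.018  0.0194]
```

View pics/crops.png

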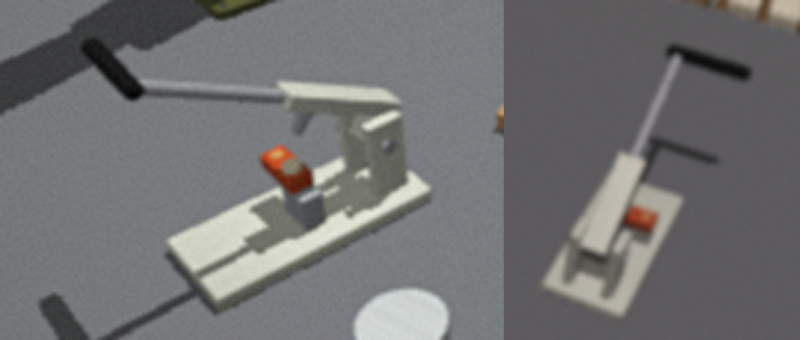

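Request:
{"api": "step_arm", "payload": {"series": [[22, 31, 3, 0, 0, -0.053, 0], [22, 31, 3, 0, 0, -0.053, 0], [22, 31, 3, 0, 0, -0.053, 0], [22, 31, 3, 0, 0, -0.053, 0], [22, 31, 3, 0, 0, -0.053, 0], [23, 30, 3, 0, 0, -0.053, 0], [23, 30, 3, 0, 0, -0.053, 0], [23, 30, 3, 0, 0, -0.054, 0], [0, 0, 0, 0, 0, 0, 0.3], [0, 0, 0, 0, 0, 0, 0.3]], "force": 20}}

```text
clock: 1.1
tool_pos: [0.437, -0.3236, 0.2625]
eef_rot: [1.0, 0.001, -0.0, -0.0]
contact_force: [-0.5, -1.1, 1.0]
opening: 0.84
finger_force: 0.0
```

Run:
```python
from h import *
s=r.get_state();im,d=r.snapshot("wrist");cv2.imwrite("pics/w1.png",im)
c=r.get_calibration("wrist");print(s["clock"],np.round(s["tool_pos"],4),np.round(s["eef_rot"],4),np.round(s["contact_force"],2),s["opening"]);print(np.round(c["intrinsics"],2),np.round(c["pose"],3))
```

```text
1.1 [ 0.437  -0.3236  0.2625] [ 1.0e+00  1.4e-03 -3.0e-04 -1.0e-04] [-0.54 -1.11  1.02] 0.8403331278098345
[[297.32   0.   258.26]
 [  0.   297.32 189.24]
 [  0.     0.     1.  ]] [[ 0.001  0.966  0.26   0.503]
 [-1.     0.     0.001 -0.326]
 [ 0.001 -0.26   0.966  0.41 ]
 [ 0.     0.     0.     1.   ]]
```

View pics/w1.png

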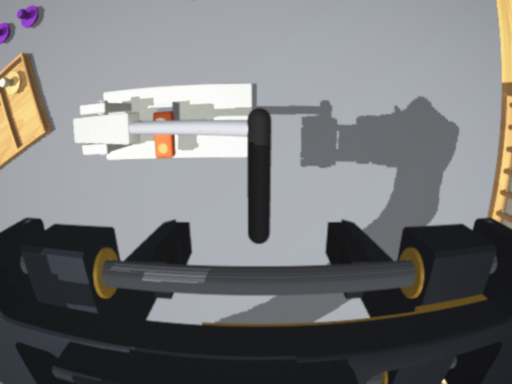

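The wrist view has the bar at u≈259, rows 108 to 244, centred between the fingers. The clip is at (164,135) with its dot at (163,149).

```bash
cat >> h.py <<'E'
def fish(u,v,z,c):
    K=np.array(c["intrinsics"]);P=np.array(c["pose"]);x=(u-K[0,2])/K[0,0];y=(v-K[1,2])/K[1,1];t=np.hypot(x,y)
    q=np.array([np.sin(t)*x/t,-np.sin(t)*y/t,-np.cos(t)]);q=P[:3,:3]@q
    return P[:3,3]+q*(z-P[2,3])/q[2]
E
python3 - <<'E'
from h import *
c=r.get_calibration("wrist")
for u,v,z in((259,108,.213),(259,244,.213),(248,200,.208),(271,200,.208),(163,149,.066),(174,135,.066),(153,135,.066),(163,157,.066),(255,84,.015),(255,159,.015)): print(u,v,fish(u,v,z,c).round(4))
E
```

```text
259 108 [ 0.5054 -0.3264  0.213 ]
259 244 [ 0.4088 -0.3265  0.213 ]
248 200 [ 0.441  -0.3187  0.208 ]
271 200 [ 0.441  -0.3351  0.208 ]
163 149 [ 0.4608 -0.2114  0.066 ]
174 135 [ 0.4772 -0.2261  0.066 ]
153 135 [ 0.4783 -0.1993  0.066 ]
163 157 [ 0.451  -0.2108  0.066 ]
255 84 [ 0.5394 -0.3218  0.015 ]
255 159 [ 0.439  -0.3217  0.015 ]
```

Request:
{"api": "step_arm", "payload": {"series": [[0, 0, -19, 0, 0, 0, 0.3], [0, -1, -18, 0, 0, 0, 0.3], [0, 0, -18, 0, 0, 0, 0.3], [0, 0, -18, 0, 0, 0, 0.3], [0, 0, 0, 0, 0, 0, 1], [0, 0, 0, 0, 0, 0, 1], [0, 0, 0, 0, 0, 0, 1], [0, 0, 0, 0, 0, 0, 1], [0, 0, 0, 0, 0, 0, 1], [0, 0, 0, 0, 0, 0, 1], [0, 0, 0, 0, 0, 0, 1], [0, 0, 0, 0, 0, 0, 1]], "force": 25}}

```text
clock: 2.35
tool_pos: [0.4368, -0.3242, 0.1898]
eef_rot: [1.0, 0.0, -0.0, -0.001]
contact_force: [0.6, 3.8, 1.0]
opening: 0.168
finger_force: 24.8
```

Request:
{"api": "step_arm", "payload": {"series": [[0, -3.3, -5, 0, 0, 0, 1], [0, -3.3, -5, 0, 0, 0, 1], [0, -3.2, -5.1, 0, 0, 0, 1], [0, -3.2, -5.1, 0, 0, 0, 1], [0, -2.8, -5.3, 0, 0, 0, 1], [0, -2.8, -5.3, 0, 0, 0, 1], [0, -2.7, -5.4, 0, 0, 0, 1], [0, -2.6, -5.4, 0, 0, 0, 1], [0, -2.4, -5.5, 0, 0, 0, 1], [0, -2.3, -5.6, 0, 0, 0, 1], [0, 0, 0, 0, 0, 0, 1], [0, 0, 0, 0, 0, 0, 1]]}}

```text
clock: 3.55
tool_pos: [0.4367, -0.3525, 0.1362]
eef_rot: [1.0, 0.001, -0.0, -0.001]
contact_force: [1.5, 6.2, 2.5]
opening: 0.166
finger_force: 24.4
```

Request:
{"api": "step_arm", "payload": {"series": [[0, 0.5, -2.8, 0, 0, 0, 1], [0, -0.5, -2.8, 0, 0, 0, 1], [0, -1, -2.8, 0, 0, 0, 1], [0, -1, -2.8, 0, 0, 0, 1], [0, 0, 0, 0, 0, 0, 1]]}}

```text
clock: 4.05
tool_pos: [0.4368, -0.3563, 0.1255]
eef_rot: [1.0, -0.0, 0.0, 0.0]
contact_force: [0.3, 3.4, 4.7]
opening: 0.162
finger_force: 24.3
```

Request:
{"api": "step_arm", "payload": {"series": [[0, -0.6, -2, 0, 0, 0, 1], [0, -0.6, -2, 0, 0, 0, 1], [0, -0.6, -2, 0, 0, 0, 1], [0, 0, 0, 0, 0, 0, 1]]}}

```text
clock: 4.45
tool_pos: [0.4367, -0.3582, 0.1197]
eef_rot: [1.0, -0.0, 0.0, 0.0]
contact_force: [1.1, 3.1, 4.4]
opening: 0.165
finger_force: 24.3
```

Request:
{"api": "step_arm", "payload": {"series": [[0, -0.6, -2, 0, 0, 0, 1], [0, -0.6, -2, 0, 0, 0, 1], [0, 0, 0, 0, 0, 0, 1]]}}

```text
clock: 4.75
tool_pos: [0.4367, -0.3593, 0.1158]
eef_rot: [1.0, -0.0, 0.0, 0.0]
contact_force: [-0.3, 2.9, 4.8]
opening: 0.16
finger_force: 24.3
```

Request:
{"api": "step_arm", "payload": {"series": [[0, -0.5, -2, 0, 0, 0, 1], [0, -0.5, -2, 0, 0, 0, 1], [0, 0, 0, 0, 0, 0, 1]]}}

```text
clock: 5.05
tool_pos: [0.4367, -0.3604, 0.1119]
eef_rot: [1.0, -0.0, 0.0, 0.0]
contact_force: [0.4, 2.1, 5.3]
opening: 0.161
finger_force: 24.3
```

Request:
{"api": "step_arm", "payload": {"series": [[0, -0.5, -2, 0, 0, 0, 1], [0, -0.5, -2, 0, 0, 0, 1], [0, 0, 0, 0, 0, 0, 1]]}}

```text
clock: 5.35
tool_pos: [0.4368, -0.3615, 0.108]
eef_rot: [1.0, -0.0, 0.0, 0.0]
contact_force: [1.1, 2.2, 5.5]
opening: 0.166
finger_force: 24.2
```

Request:
{"api": "step_arm", "payload": {"series": [[0, -0.5, -2, 0, 0, 0, 1], [0, 0, 0, 0, 0, 0, 1]]}}

```text
clock: 5.55
tool_pos: [0.4368, -0.3619, 0.106]
eef_rot: [1.0, -0.0, 0.0, 0.0]
contact_force: [0.8, 3.1, 5.7]
opening: 0.157
finger_force: 24.2
```

Request:
{"api": "step_arm", "payload": {"series": [[0, -0.5, -2, 0, 0, 0, 1], [0, 0, 0, 0, 0, 0, 1]]}}

```text
clock: 5.75
tool_pos: [0.4368, -0.3624, 0.104]
eef_rot: [1.0, -0.0, 0.0, 0.0]
contact_force: [1.2, 2.8, 4.9]
opening: 0.162
finger_force: 24.2
```

Request:
{"api": "step_arm", "payload": {"series": [[0, -0.4, -2, 0, 0, 0, 1], [0, 0, 0, 0, 0, 0, 1]]}}

```text
clock: 5.95
tool_pos: [0.4368, -0.3628, 0.1023]
eef_rot: [1.0, -0.0, 0.0, 0.0]
contact_force: [-0.3, 2.5, 9.0]
opening: 0.159
finger_force: 24.0
```

Request:
{"api": "step_arm", "payload": {"series": [[0, -0.4, -2, 0, 0, 0, 1], [0, 0, 0, 0, 0, 0, 1]]}}

```text
clock: 6.15
tool_pos: [0.4368, -0.3632, 0.1004]
eef_rot: [1.0, -0.0, 0.0, 0.0]
contact_force: [-0.4, 3.7, 8.6]
opening: 0.163
finger_force: 24.0
```

Request:
{"api": "step_arm", "payload": {"series": [[0, -0.4, -2, 0, 0, 0, 1], [0, 0, 0, 0, 0, 0, 1]]}}

```text
clock: 6.35
tool_pos: [0.4368, -0.3637, 0.0985]
eef_rot: [1.0, -0.0, 0.0, 0.0]
contact_force: [0.1, 3.5, 9.5]
opening: 0.161
finger_force: 24.0
```

Request:
{"api": "step_arm", "payload": {"series": [[0, -0.4, -2, 0, 0, 0, 1], [0, 0, 0, 0, 0, 0, 1]]}}

```text
clock: 6.55
tool_pos: [0.4368, -0.3641, 0.0965]
eef_rot: [1.0, -0.0, 0.0, 0.0]
contact_force: [-0.2, 1.8, 9.3]
opening: 0.162
finger_force: 23.9
```

Request:
{"api": "step_arm", "payload": {"series": [[0, -0.2, -1, 0, 0, 0, 1], [0, 0, 0, 0, 0, 0, 1]]}}

```text
clock: 6.75
tool_pos: [0.4368, -0.3643, 0.0955]
eef_rot: [1.0, -0.0, 0.0, 0.0]
contact_force: [0.3, 3.4, 9.6]
opening: 0.165
finger_force: 23.9
```

Request:
{"api": "step_arm", "payload": {"series": [[0, -0.2, -1, 0, 0, 0, 1], [0, 0, 0, 0, 0, 0, 1]]}}

```text
clock: 6.95
tool_pos: [0.4368, -0.3645, 0.0945]
eef_rot: [1.0, -0.0, 0.0, 0.0]
contact_force: [-1.2, 3.2, 9.9]
opening: 0.159
finger_force: 23.9
```

Request:
{"api": "step_arm", "payload": {"series": [[0, -0.2, -1, 0, 0, 0, 1], [0, 0, 0, 0, 0, 0, 1]]}}

```text
clock: 7.15
tool_pos: [0.4368, -0.3647, 0.0936]
eef_rot: [1.0, -0.0, 0.0, 0.0]
contact_force: [-0.9, 2.7, 8.9]
opening: 0.16
finger_force: 23.9
```

Request:
{"api": "step_arm", "payload": {"series": [[0, -0.2, -1, 0, 0, 0, 1], [0, 0, 0, 0, 0, 0, 1]]}}

```text
clock: 7.35
tool_pos: [0.4368, -0.3649, 0.0925]
eef_rot: [1.0, -0.0, 0.0, 0.0]
contact_force: [-1.3, 3.1, 9.2]
opening: 0.157
finger_force: 23.9
```

Request:
{"api": "step_arm", "payload": {"series": [[0, -0.1, -0.7, 0, 0, 0, 1], [0, 0, 0, 0, 0, 0, 1]]}}

```text
clock: 7.55
tool_pos: [0.4368, -0.365, 0.0919]
eef_rot: [1.0, -0.0, 0.0, 0.001]
contact_force: [-0.1, 2.1, 8.8]
opening: 0.158
finger_force: 23.9
```

Request:
{"api": "step_arm", "payload": {"series": [[0, -0.1, -0.8, 0, 0, 0, 1], [0, 0, 0, 0, 0, 0, 1]]}}

```text
clock: 7.75
tool_pos: [0.4367, -0.3651, 0.0911]
eef_rot: [1.0, -0.0, 0.0, 0.001]
contact_force: [-0.6, 3.0, 9.4]
opening: 0.162
finger_force: 23.9
```

Request:
{"api": "step_arm", "payload": {"series": [[0, -0.1, -0.8, 0, 0, 0, 1], [0, 0, 0, 0, 0, 0, 1]]}}

```text
clock: 7.95
tool_pos: [0.4368, -0.3653, 0.0904]
eef_rot: [1.0, -0.0, 0.0, 0.001]
contact_force: [-0.4, 3.1, 9.6]
opening: 0.155
finger_force: 23.9
```

Request:
{"api": "step_arm", "payload": {"series": [[0, -0.1, -0.7, 0, 0, 0, 1], [0, 0, 0, 0, 0, 0, 1]]}}

```text
clock: 8.15
tool_pos: [0.4368, -0.3654, 0.0898]
eef_rot: [1.0, -0.0, 0.0, 0.001]
contact_force: [-1.5, 4.0, 11.9]
opening: 0.161
finger_force: 23.7
```

Request:
{"api": "step_arm", "payload": {"series": [[0, -0.1, -0.6, 0, 0, 0, 1], [0, 0, 0, 0, 0, 0, 1]]}}

```text
clock: 8.35
tool_pos: [0.4368, -0.3654, 0.0893]
eef_rot: [1.0, -0.0, 0.0, 0.001]
contact_force: [-0.2, 3.3, 11.9]
opening: 0.157
finger_force: 23.7
```

Request:
{"api": "step_arm", "payload": {"series": [[0, 0, -0.4, 0, 0, 0, 1], [0, 0, 0, 0, 0, 0, 1]]}}

```text
clock: 8.55
tool_pos: [0.4368, -0.3656, 0.0889]
eef_rot: [1.0, -0.0, 0.0, 0.001]
contact_force: [-0.5, 4.1, 12.5]
opening: 0.159
finger_force: 23.7
```

Request:
{"api": "step_arm", "payload": {"series": [[0, -0.1, -0.8, 0, 0, 0, 1], [0, 0, 0, 0, 0, 0, 1], [0, 0, 0, 0, 0, 0, 1]]}}

```text
clock: 8.85
tool_pos: [0.4368, -0.3657, 0.0882]
eef_rot: [1.0, -0.0, 0.0, 0.001]
contact_force: [-1.1, 3.9, 12.8]
opening: 0.16
finger_force: 23.7
```

Request:
{"api": "step_arm", "payload": {"series": [[0, 0.4, 2.5, 0, 0, 0, 1], [0, 0.6, 3.3, 0, 0, 0, 1], [0, 0.7, 3.3, 0, 0, 0, 1], [0, 1.1, 4.7, 0, 0, 0, 1], [0, 1.1, 4.7, 0, 0, 0, 1], [0, 1.1, 4.6, 0, 0, 0, 1], [0, 1.4, 4.6, 0, 0, 0, 1], [0, 1.4, 4.6, 0, 0, 0, 1], [0, 1.4, 4.6, 0, 0, 0, 1], [0, 1.6, 4.5, 0, 0, 0, 1], [0, 1.7, 4.5, 0, 0, 0, 1], [0, 1.7, 4.5, 0, 0, 0, 1], [0, 1.9, 4.4, 0, 0, 0, 1], [0, 1.9, 4.4, 0, 0, 0, 1], [0, 2, 4.4, 0, 0, 0, 1], [0, 0, 0, 0, 0, 0, 1]]}}

```text
clock: 10.45
tool_pos: [0.4367, -0.3443, 0.1511]
eef_rot: [1.0, 0.0, 0.0, -0.0]
contact_force: [0.5, 1.5, 2.3]
opening: 0.155
finger_force: 24.4
```

Request:
{"api": "step_arm", "payload": {"series": [[0, 2.2, 4.3, 0, 0, 0, 1], [0, 2.2, 4.3, 0, 0, 0, 1], [0, 2.2, 4.2, 0, 0, 0, 1], [0, 2.4, 4.2, 0, 0, 0, 1], [0, 2.4, 4.1, 0, 0, 0, 1], [0, 2.5, 4.1, 0, 0, 0, 1], [0, 2, 3, 0, 0, 0, 1], [0, 2, 3, 0, 0, 0, 1], [0, 2, 3, 0, 0, 0, 1], [0, 2, 3, 0, 0, 0, 1], [0, 0, 0, 0, 0, 0, 1]]}}

```text
clock: 11.55
tool_pos: [0.4366, -0.323, 0.1851]
eef_rot: [1.0, 0.0, -0.001, -0.0]
contact_force: [8.5, -2.2, -24.1]
opening: 0.148
finger_force: 26.6
```

Request:
{"api": "step_arm", "payload": {"series": [[0, -0.5, -1, 0, 0, 0, 1], [0, -0.5, -1, 0, 0, 0, 1], [0, 0, 0, 0, 0, 0, 1]]}}

```text
clock: 11.85
tool_pos: [0.4366, -0.3235, 0.1843]
eef_rot: [1.0, 0.0, -0.001, -0.001]
contact_force: [5.3, 0.9, -11.8]
opening: 0.147
finger_force: 25.6
```

Run:
```python
from h import *
c=r.get_calibration("scene");im,d=r.snapshot("scene");W=world("",d,c);o=np.load("scene.npz")
for I,X in((o["im"],o["W"]),(im,W)):
    # white jaw/lever top and steel arm heights
    for b in((225,75,225,90),):
        pass
    for u,v in((130,214),(150,216),(170,219),(87,206)): print(u,v,X[v,u].round(4),end=" ")
    print()
cv2.imwrite("pics/s2.png",np.hstack([cv2.resize(im[185:300,50:220],None,fx=2.3,fy=2.3),cv2.resize(o["im"][185:300,50:220],None,fx=2.3,fy=2.3)]))
```

```text
130 214 [ 0.4941 -0.241   0.1707] 150 216 [ 0.4991 -0.1939  0.1451] 170 219 [ 0.5037 -0.1429  0.1137] 87 206 [ 0.46   -0.3226  0.2137] 
130 214 [ 0.4918 -0.2401  0.169 ] 150 216 [ 0.5019 -0.1951  0.1471] 170 219 [ 0.5074 -0.1447  0.1166] 87 206 [ 0.4635 -0.3235  0.2158]
```

View pics/s2.png

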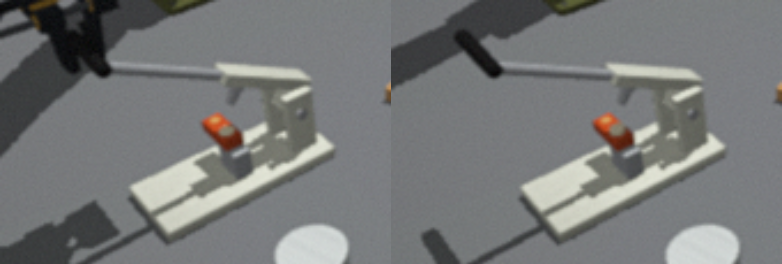

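The picture shows the lever back exactly where it started and the cap seated, so I'll release it.

Request:
{"api": "step_arm", "payload": {"series": [[0, -0.3, -0.8, 0, 0, 0, 1], [0, 0, 0, 0, 0, 0, 0.75], [0, 0, 0, 0, 0, 0, 0.6], [0, 0, 0, 0, 0, 0, 0.5], [0, 0, 0, 0, 0, 0, 0.5], [0, 0, 0, 0, 0, 0, 0.5]]}}

```text
clock: 12.5
tool_pos: [0.4364, -0.3248, 0.1852]
eef_rot: [1.0, -0.0, -0.0, 0.0]
contact_force: [-0.5, -0.5, 0.3]
opening: 0.498
finger_force: 0.0
```

Request:
{"api": "step_arm", "payload": {"series": [[0, 0, 20, 0, 0, 0, 0.5], [0, 0, 30, 0, 0, 0, 0.5], [0, 0, 30, 0, 0, 0, 0.5], [-20, 25, 0, 0, -0.13, 0, 0.5], [-20, 25, 0, 0, -0.13, 0, 0.5], [-20, 25, 0, 0, -0.13, 0, 0.5], [-10, 25, -20, 0, -0.13, 0, 0.5], [-5, 14, -30, 0, -0.13, 0, 0.5], [0, 0, -20, 0, -0.135, 0, 0.5], [0, 0, 0, 0, 0, 0, 0.5], [0, 0, 0, 0, 0, 0, 0.5]]}}

```text
clock: 13.6
tool_pos: [0.3867, -0.2464, 0.2651]
eef_rot: [0.966, 0.01, 0.257, -0.03]
contact_force: [0.5, 0.1, 0.5]
opening: 0.498
finger_force: 0.0
```

Run:
```python
from h import *
s=r.get_state();im,d=r.snapshot("wrist");cv2.imwrite("pics/w2.png",im)
c=r.get_calibration("wrist");print(s["clock"],np.round(s["q"],2),np.round(s["tool_pos"],4),np.round(s["eef_rot"],4),np.round(s["contact_force"],2),s["opening"]);print(np.round(c["pose"],3))
```

```text
13.6 [ 1.23  0.46 -0.71  2.34 -0.82  0.08 -0.12] [ 0.3867 -0.2464  0.2651] [ 0.9659  0.0097  0.2571 -0.0303] [0.46 0.15 0.5 ] 0.49773971825375474
[[ 0.037  0.966 -0.255  0.373]
 [-0.998  0.022 -0.06  -0.256]
 [-0.052  0.256  0.965  0.427]
 [ 0.     0.     0.     1.   ]]
```

View pics/w2.png

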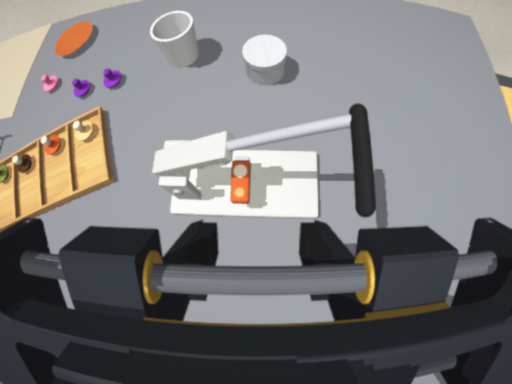

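The wrist view, with the tool tilted about 0.5 rad, has the clip at (240,182) and its dot at (240,192). The arm stopped at a joint limit (q6≈0.08), so I'll fit the kinematics to see which tilt can be reached at the clip.

```bash
cat > kin.py <<'E'
import numpy as np, itertools
from scipy.optimize import least_squares
from scipy.spatial.transform import Rotation as R
from plant import r
lo=np.array([-3.01,-.46,-1.47,.13,-1,.04,-2.66]);hi=np.array([3.01,2.08,1.51,2.56,4.14,2.09,2.66])
def fk(q,p,sg):
    h,a,b,L,o1,e1,o5,o7,e2=p
    q=np.array(q)*sg+np.array([o1,0,0,0,o5,0,o7])
    T=R.identity();x=np.array([0,0,h])
    T=R.from_euler('ZYZ',q[:3]);x=x+T.apply([e1,0,a])
    T=T*R.from_euler('Y',q[3]);T=T*R.from_euler('Z',q[4]);x=x+T.apply([e2,0,b])
    T=T*R.from_euler('YZ',q[5:]);x=x+T.apply([0,0,L])
    return x,T
E
python3 - <<'E'
from kin import *
s=r.get_state()
D=[([1.18,.69,-.195,1.566,.157,.902,-.215],[.257,-.569,.238],[.978,.211,0,-.001]),(s["q"],s["tool_pos"],s["eef_rot"])]
best=[]
for sg in itertools.product([1,-1],repeat=4):
  S=np.array([sg[0],1,sg[1],1,sg[2],1,sg[3]])
  for o1,o5,o7 in itertools.product([0,np.pi],[0],[0,np.pi,np.pi/2,-np.pi/2]):
    def res(p):
        e=[]
        P=np.r_[p,o1,0,o5,o7,0]
        for q,x,Q in D:
            X,T=fk(q,P,S);e+=list((X-x)*5)+list((T.inv()*R.from_quat(Q)).as_rotvec())
        return e
    f=least_squares(res,[.3,.4,.4,.2]);best.append((f.cost,S.tolist(),(o1,o5,o7),f.x.round(3).tolist()))
best.sort(key=lambda t:t[0])
for b in best[:4]:print(b)
E
```

```text
(np.float64(0.01883659188958303), [-1, 1, -1, 1, -1, 1, -1], (0, 0, 1.5707963267948966), [0.209, 0.634, 0.286, 0.295])
(np.float64(0.13737121833342883), [-1, 1, -1, 1, -1, 1, 1], (0, 0, 1.5707963267948966), [0.209, 0.634, 0.286, 0.295])
(np.float64(0.22396340684967275), [-1, 1, 1, 1, 1, 1, 1], (3.141592653589793, 0, -1.5707963267948966), [1.576, -0.924, -0.053, 0.635])
(np.float64(0.2386762690045517), [-1, 1, 1, 1, 1, 1, -1], (3.141592653589793, 0, -1.5707963267948966), [1.576, -0.924, -0.053, 0.635])
```

Run:
```python
from kin import *
s=r.get_state()
D=[([1.18,.69,-.195,1.566,.157,.902,-.215],[.257,-.569,.238],[.978,.211,0,-.001]),(s["q"],s["tool_pos"],s["eef_rot"])]
S=np.array([-1,1,-1,1,-1,1,-1])
for q,x,Q in D:
    X,T=fk(q,[.209,.634,.286,.295,0,0,0,np.pi/2,0],S);print(X.round(3),(T.inv()*R.from_quat(Q)).as_rotvec().round(3),(R.from_quat(Q)).as_euler('ZYZ').round(3),T.as_euler('ZYZ').round(3), np.round(q,3))
```

```text
[ 0.288 -0.553  0.225] [ 0.001 -0.    -0.   ] [ 1.783  3.14  -1.783] [ 1.518  3.14  -2.048] [ 1.18   0.69  -0.195  1.566  0.157  0.902 -0.215]
[ 0.384 -0.248  0.276] [-0.  0.  0.] [ 0.128  2.618 -3.036] [ 0.128  2.618 -3.036] [ 1.228  0.455 -0.712  2.338 -0.82   0.08  -0.114]
```

Request:
{"api": "step_arm", "payload": {"series": [[0, 12, -20, 0, 0.03, 0.03, 0.5], [0, 12, -20, 0, 0.02, 0.02, 0.5], [0, 12, -20, 0, 0, 0, 0.5], [0, 0, 0, 0, 0, 0, 0.5]]}}

```text
clock: 14.05
tool_pos: [0.3919, -0.2201, 0.2246]
eef_rot: [0.973, 0.038, 0.222, -0.047]
contact_force: [-0.5, 0.4, 0.2]
opening: 0.498
finger_force: 0.0
```

Run:
```python
from kin import *
s=r.get_state();print(s["clock"],*[np.round(s[k],4).tolist() for k in("q","tool_pos","eef_rot","contact_force")])
```

```text
14.05 [1.0711, 0.5201, -0.6139, 2.357, -0.9976, 0.0437, 0.0675] [0.3919, -0.2201, 0.2246] [0.9733, 0.0375, 0.2216, -0.0466] [-0.464, 0.3837, 0.1673]
```

```bash
cat > kin.py <<'E'
import numpy as np
from scipy.optimize import least_squares
from scipy.spatial.transform import Rotation as R
from plant import r
lo=np.array([-3.01,-.46,-1.47,.13,-1,.04,-2.66]);hi=np.array([3.01,2.08,1.51,2.56,4.14,2.09,2.66])
S=np.array([-1,1,-1,1,-1,1,-1])
D=[([1.18,.69,-.195,1.566,.157,.902,-.215],[.257,-.569,.238]),([ 1.228,0.455,-0.712,2.338,-0.82,0.08,-0.114],[0.3867,-0.2464,0.2651]),([1.0711,0.5201,-0.6139,2.357,-0.9976,0.0437,0.0675],[0.3919,-0.2201,0.2246])]
def rots(q):
    q=np.array(q)*S
    A=R.from_euler('ZY',q[:2]);B=A*R.from_euler('Z',q[2]);C=B*R.from_euler('Y',q[3]);E=C*R.from_euler('Z',q[4]);F=E*R.from_euler('Y',q[5])
    return B.as_matrix(),C.as_matrix(),F.as_matrix(),F*R.from_euler('Z',q[6]+np.pi/2)
def row(q):
    B,C,F,T=rots(q)
    return np.c_[[0,0,1],B[:,0],B[:,2],C[:,0],C[:,2],F[:,2]]
Am=np.vstack([row(q) for q,_ in D]);bm=np.hstack([x for _,x in D])
p0=np.array([.209,0,.5,0,.35,.295])
P=p0+np.linalg.solve(Am.T@Am+1e-5*np.eye(6),Am.T@(bm-Am@p0))
def fk(q): return row(q)@P,rots(q)[3]
def ik(pos,Rt,q0):
    def f(q):
        x,T=fk(q);return np.r_[(x-pos)*10,(T.inv()*Rt).as_rotvec()*3,(q-q0)*.003]
    s=least_squares(f,np.clip(q0,lo+1e-3,hi-1e-3),bounds=(lo,hi));return s.x,np.linalg.norm(f(s.x)[:6])
def down(t,yaw=0): return R.from_euler('zy',[yaw,-t]) *R.from_quat([1,0,0,0]) if 0 else R.from_euler('z',yaw)*R.from_euler('y',-t)*R.from_quat([1,0,0,0])
E
python3 - <<'E'
from kin import *
print(P.round(4),(Am@P-bm).round(4))
q0=np.array(r.get_state()["q"]);rng=np.random.default_rng(0)
for t in(.3,.4,.5,.6,.78):
  pos=np.array([.460+.010*np.sin(t),-.2095,.058-.010*np.cos(t)])
  out=[]
  for k in range(15):
    g=q0 if k==0 else rng.uniform(lo,hi)
    q,e=ik(pos,down(t),g)
    if e<.01: out.append((np.abs(q-q0).max(),q.round(2).tolist(),round(e,4)))
  out.sort(key=lambda t:t[0]);print(t,len(out),out[:3])
E
```

```text
[ 0.1714 -0.204   0.8179 -0.0254  0.3187  0.5132] [ 0.0015  0.0007  0.0002 -0.0051  0.0064 -0.0001  0.0061 -0.0046 -0.0001]
0.3 0 []
0.4 0 []
0.5 0 []
0.6 0 []
0.78 0 []
```

```bash
cat > rec.py <<'E'
import json
from plant import r
s=r.get_state();open("q.jsonl","a").write(json.dumps([list(map(float,s[k])) for k in("q","tool_pos","eef_rot")])+"\n")
E
python3 rec.py
```

```text
(no output)
```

Request:
{"api": "step_arm", "payload": {"series": [[0, 10, 10, 0, 0.11, 0, 0.5], [0, 20, 10, 0, 0.11, 0, 0.5], [0, 30, 0, 0, 0.11, 0, 0.5], [0, 30, 0, 0, 0.11, 0, 0.5], [0, 0, 0, 0, 0, 0, 0.5]]}}

```text
clock: 14.55
tool_pos: [0.3969, -0.1609, 0.2229]
eef_rot: [0.992, 0.041, 0.1, -0.06]
contact_force: [-0.2, -0.3, 0.0]
opening: 0.498
finger_force: 0.0
```

```bash
python3 rec.py
```

Request:
{"api": "step_arm", "payload": {"series": [[0, 20, -40, 0, 0, 0, 0.5], [0, 20, -40, 0, 0, 0, 0.5], [0, 0, -40, 0, 0, 0, 0.5], [0, 0, 0, 0, 0, 0, 0.5]]}}

```text
clock: 14.95
tool_pos: [0.407, -0.1379, 0.1211]
eef_rot: [0.993, 0.034, 0.085, -0.068]
contact_force: [-0.3, -0.0, 0.6]
opening: 0.5
finger_force: 0.0
```

```bash
python3 rec.py
cat > fitk.py <<'E'
import json
exec(open("kin.py").read().split("def row")[0])
D+=[(a,b) for a,b,_ in map(json.loads,open("q.jsonl"))]
def row(q):
    B,C,F,T=rots(q)
    return np.c_[[0,0,1],B[:,0],B[:,1],B[:,2],C[:,0],C[:,2],F[:,0],F[:,1],F[:,2]]
p0=np.array([.28,0,0,.4,0,.35,0,0,.3])
Am=np.vstack([row(q) for q,_ in D]);bm=np.hstack([x for _,x in D])
for lam in(1e-6,1e-4,1e-3):
    P=p0+np.linalg.solve(Am.T@Am+lam*np.eye(len(p0)),Am.T@(bm-Am@p0));print(lam,P.round(4),abs(Am@P-bm).max().round(4))
E
python3 fitk.py; cat q.jsonl
```

```text
1e-06 [ 0.3274  0.0321 -0.0211  0.5454 -0.0076  0.3116 -0.0024 -0.0246  0.2998] 0.0054
0.0001 [ 0.3273  0.0321 -0.0211  0.5453 -0.0076  0.3116 -0.0024 -0.0246  0.2997] 0.0054
0.001 [ 0.3271  0.0326 -0.0212  0.5445 -0.0079  0.3116 -0.0022 -0.0245  0.2986] 0.0054
[[1.071065537571523, 0.5201414555546024, -0.6138572104280461, 2.356999727978726, -0.9976159439342553, 0.04371067253067271, 0.06746978647390837], [0.39185569783686974, -0.22008301735899247, 0.2246038706668681], [0.9733074455994892, 0.037528611229477975, 0.2215633185815163, -0.04662526717274053]]
[[0.3423539374347227, 0.4550469158707766, 0.12492061487321114, 2.268794133880675, -0.7255337748172538, 0.39045606291275137, -0.3651758539059629], [0.3969203166537596, -0.1608715424514756, 0.22294065981026187], [0.9923130777048855, 0.041210864148398876, 0.10001632374233559, -0.06010952900388103]]
[[0.5172945809418091, 0.6901701716718222, -0.2427884412663878, 2.333472439868255, -0.9998673611258956, 0.04229825721453997, -0.16710987245243258], [0.4070143795096055, -0.13788767947384856, 0.12112297895757031], [0.9934416810033196, 0.03435891503658834, 0.08487169132739135, -0.06848275267565704]]
```

```bash
cat >> fitk.py <<'E'
def fk(q): return row(q)@P,rots(q)[3]
def ik(pos,Rt,q0,w=.003):
    def f(q):
        x,T=fk(q);return np.r_[(x-pos)*10,(T.inv()*Rt).as_rotvec()*3,(q-q0)*w]
    s=least_squares(f,np.clip(q0,lo+1e-3,hi-1e-3),bounds=(lo,hi));return s.x,np.linalg.norm(f(s.x)[:6])
def down(t,yaw=0,tx=0): return R.from_rotvec([tx,0,0])*R.from_rotvec([0,-t,0])*R.from_quat([1,0,0,0])*R.from_euler('z',yaw)
E
cat > t.py <<'E'
exec(open("fitk.py").read())
q0=np.array(r.get_state()["q"]);rng=np.random.default_rng(0)
G=[q0]+[rng.uniform(lo,hi) for _ in range(30)]
for t in(0,.3,.5,.7):
 for yaw in(0,np.pi):
  pos=np.array([.460+.010*np.sin(t),-.2095,.058-.010*np.cos(t)])
  out=[]
  for g in G:
    q,e=ik(pos,down(t,yaw),g)
    if e<.02: out.append((np.abs(q-q0).max().round(2),q.round(2).tolist(),round(e,4)))
  out.sort(key=lambda t:t[0]);print(t,round(yaw,1),len(out));[print("  ",o[1]) for o in out[:3]]
E
python3 t.py
```

```text
1e-06 [ 0.3274  0.0321 -0.0211  0.5454 -0.0076  0.3116 -0.0024 -0.0246  0.2998] 0.0054
0.0001 [ 0.3273  0.0321 -0.0211  0.5453 -0.0076  0.3116 -0.0024 -0.0246  0.2997] 0.0054
0.001 [ 0.3271  0.0326 -0.0212  0.5445 -0.0079  0.3116 -0.0022 -0.0245  0.2986] 0.0054
0 0 16
   [0.23, 0.89, 0.19, 2.04, -0.61, 0.26, -0.63]
   [0.18, 0.91, 0.27, 2.03, -0.78, 0.31, -0.46]
   [0.18, 0.91, 0.27, 2.03, -0.78, 0.31, -0.46]
0 3.1 22
   [0.42, 0.87, -0.12, 2.13, 0.54, 0.17, 1.38]
   [0.41, 0.87, -0.1, 2.12, 0.47, 0.17, 1.44]
   [0.41, 0.87, -0.1, 2.12, 0.47, 0.17, 1.44]
0.3 0 10
   [0.79, 0.94, -0.47, 2.36, 2.6, 0.42, 2.66]
   [0.79, 0.94, -0.47, 2.36, 2.6, 0.42, 2.66]
   [0.77, 0.93, -0.42, 2.35, 2.68, 0.4, 2.58]
0.3 3.1 15
   [1.16, 1.36, -1.38, 2.4, 1.87, 1.2, 0.26]
   [1.14, 1.29, -1.28, 2.39, 1.91, 1.09, 0.22]
   [1.07, 1.16, -1.06, 2.39, 2.01, 0.87, 0.11]
0.5 0 12
   [0.96, 1.07, -0.65, 2.49, 2.79, 0.76, 2.6]
   [0.92, 1.04, -0.57, 2.48, 2.89, 0.73, 2.5]
   [0.81, 1.0, -0.38, 2.46, 3.12, 0.69, 2.26]
0.5 3.1 16
   [1.23, 1.52, -1.47, 2.53, 2.12, 1.35, 0.19]
   [1.22, 1.45, -1.37, 2.53, 2.17, 1.26, 0.12]
   [1.21, 1.41, -1.32, 2.53, 2.2, 1.21, 0.09]
0.7 0 14
   [0.77, 1.09, -0.2, 2.56, 3.45, 1.07, 2.07]
   [0.77, 1.09, -0.2, 2.56, 3.45, 1.07, 2.07]
   [0.77, 1.09, -0.2, 2.56, 3.45, 1.07, 2.07]
0.7 3.1 16
   [0.78, 1.09, -0.2, 2.56, 3.45, 1.07, -1.06]
   [0.78, 1.09, -0.2, 2.56, 3.45, 1.07, -1.07]
   [0.78, 1.09, -0.2, 2.56, 3.45, 1.07, -1.07]
```

```bash
cat > plan.py <<'E'
exec(open("fitk.py").read())
def plan(wps):
    x0,T0=fk(wps[0]);rows=[]
    for a,b in zip(wps,wps[1:]):
        a=np.array(a);b=np.array(b)
        x1,T1=fk(a);x2,T2=fk(b)
        n=int(np.ceil(max(np.abs(b-a).max()/.13,np.linalg.norm(x2-x1)/.035)))
        for k in range(n):
            x1,T1=fk(a+(b-a)*k/n);x2,T2=fk(a+(b-a)*(k+1)/n)
            rows.append(np.r_[((x2-x1)*1000).round(),(T2*T1.inv()).as_rotvec().round(3)].tolist())
        print("TCP",x2.round(3),"axis",T2.as_matrix()[:,2].round(2),"y",T2.as_matrix()[:,1].round(2))
    for i in range(0,len(rows),20):print(len(rows[i:i+20]),str([[int(v) for v in w[:3]]+w[3:]+[.5] for w in rows[i:i+20]]))
E
python3 - <<'E'
exec(open("plan.py").read())
q=np.array(r.get_state()["q"])
plan([q,[.52,.45,-.24,2.2,-1,.4,-.17],[.52,.45,-.24,2.2,0,.4,-.17],[.52,.45,-.24,2.2,1.5,.4,-.4],[.52,.45,-.24,2.2,3.0,.4,-.8]])
E
```

```text
1e-06 [ 0.3274  0.0321 -0.0211  0.5454 -0.0076  0.3116 -0.0024 -0.0246  0.2998] 0.0054
0.0001 [ 0.3273  0.0321 -0.0211  0.5453 -0.0076  0.3116 -0.0024 -0.0246  0.2997] 0.0054
0.001 [ 0.3271  0.0326 -0.0212  0.5445 -0.0079  0.3116 -0.0022 -0.0245  0.2986] 0.0054
TCP [ 0.477 -0.077  0.262] axis [ 0.37  0.32 -0.87] y [ 0.22 -0.94 -0.26]
TCP [ 0.419 -0.169  0.236] axis [ 0.13  0.07 -0.99] y [ 0.88 -0.46  0.08]
TCP [ 0.499 -0.296  0.289] axis [ 0.31 -0.41 -0.86] y [ 0.79  0.62 -0.01]
TCP [ 0.619 -0.21   0.35 ] axis [ 0.75 -0.22 -0.62] y [-0.07  0.91 -0.41]
20 [[18, 10, 25, 0.036, -0.051, 0.01, 0.5], [16, 11, 26, 0.035, -0.05, 0.014, 0.5], [14, 11, 28, 0.033, -0.05, 0.019, 0.5], [12, 12, 29, 0.032, -0.05, 0.023, 0.5], [10, 12, 31, 0.03, -0.049, 0.027, 0.5], [-11, -7, -6, -0.061, 0.007, 0.109, 0.5], [-10, -9, -5, -0.061, 0.007, 0.109, 0.5], [-9, -10, -5, -0.061, 0.007, 0.109, 0.5], [-8, -11, -4, -0.061, 0.007, 0.109, 0.5], [-7, -12, -3, -0.061, 0.007, 0.109, 0.5], [-6, -13, -2, -0.061, 0.007, 0.109, 0.5], [-4, -14, -1, -0.061, 0.007, 0.109, 0.5], [-3, -14, 0, -0.061, 0.007, 0.109, 0.5], [-1
[... 252 characters left out ...]
0.003, 0.091, 0.5]]
17 [[9, -10, 6, -0.058, 0.002, 0.091, 0.5], [10, -8, 6, -0.057, 0.001, 0.091, 0.5], [11, -7, 7, -0.057, 0.0, 0.091, 0.5], [12, -5, 7, -0.056, -0.0, 0.092, 0.5], [12, -3, 7, -0.055, -0.001, 0.092, 0.5], [13, -2, 7, -0.05, -0.007, 0.081, 0.5], [13, 0, 7, -0.049, -0.007, 0.082, 0.5], [13, 2, 7, -0.047, -0.008, 0.082, 0.5], [12, 4, 7, -0.046, -0.008, 0.083, 0.5], [12, 6, 6, -0.044, -0.007, 0.084, 0.5], [11, 7, 6, -0.043, -0.007, 0.085, 0.5], [10, 9, 5, -0.042, -0.006, 0.085, 0.5], [9, 10, 5, -0.04, -0.006, 0.086, 0.5], [8, 11, 4, -0.039, -0.005, 0.087, 0.5], [7, 12, 3, -0.038, -0.004, 0.087, 0.5], [6, 13, 2, -0.037, -0.002, 0.088, 0.5], [4, 14, 1, -0.036, -0.001, 0.088, 0.5]]
```

Request:
{"api": "step_arm", "payload": {"series": [[18, 10, 25, 0.036, -0.051, 0.01, 0.5], [16, 11, 26, 0.035, -0.05, 0.014, 0.5], [14, 11, 28, 0.033, -0.05, 0.019, 0.5], [12, 12, 29, 0.032, -0.05, 0.023, 0.5], [10, 12, 31, 0.03, -0.05, 0.027, 0.5], [-11, -7, -6, -0.061, 0.007, 0.109, 0.5], [-10, -9, -5, -0.061, 0.007, 0.109, 0.5], [-9, -10, -5, -0.061, 0.007, 0.109, 0.5], [-8, -11, -4, -0.061, 0.007, 0.109, 0.5]]}}

```text
clock: 15.85
tool_pos: [0.4372, -0.1201, 0.2433]
eef_rot: [0.936, 0.312, 0.145, -0.071]
contact_force: [0.7, -0.3, -0.5]
opening: 0.5
finger_force: 0.0
```

```bash
python3 rec.py; tail -1 q.jsonl
```

```text
[[0.483257639477689, 0.4482621242979594, -0.15449581380875166, 2.189452003852357, -0.5714385357394807, 0.4273431672013662, -0.0659484832766264], [0.4372200124556077, -0.12010382475670554, 0.24328074436149497], [0.936225545107727, 0.3118577497222107, 0.14533972426952524, -0.07143414572315265]]
```

Request:
{"api": "step_arm", "payload": {"series": [[-7, -12, -3, -0.061, 0.007, 0.109, 0.5], [-6, -13, -2, -0.061, 0.007, 0.109, 0.5], [-4, -14, -1, -0.061, 0.007, 0.109, 0.5], [-3, -14, 0, -0.061, 0.007, 0.109, 0.5], [-1, -15, 0, -0.059, 0.008, 0.09, 0.5], [1, -15, 1, -0.059, 0.007, 0.09, 0.5], [2, -14, 2, -0.059, 0.006, 0.09, 0.5], [4, -14, 3, -0.059, 0.005, 0.09, 0.5]]}}

```text
clock: 16.65
tool_pos: [0.4234, -0.2307, 0.2437]
eef_rot: [0.739, 0.668, 0.001, 0.088]
contact_force: [-0.3, -0.0, 0.1]
opening: 0.5
finger_force: 0.0
```

```bash
python3 rec.py; tail -1 q.jsonl
```

```text
[[0.28080393530811926, 0.44571849407544006, 0.1001053273833341, 2.137276195396625, 0.0857110777898017, 0.4036801153953817, 0.19192255618489024], [0.4234185195191439, -0.23071929297142438, 0.24365235219453546], [0.7385877300643896, 0.6684183117526855, 0.001204501314052009, 0.08777057985798345]]
```

Run:
```python
exec(open("plan.py").read())
q=np.array(r.get_state()["q"]);a=q.copy();a[4]=1.5;a[6]=-.2;b=q.copy();b[4]=3.0;b[6]=-.8
plan([q,a,b])
```

```text
1e-06 [ 0.336   0.016  -0.036   0.5568  0.0012  0.3342  0.0021 -0.0094  0.3061] 0.0051
0.0001 [ 0.336   0.0161 -0.036   0.5567  0.0012  0.3342  0.0022 -0.0094  0.306 ] 0.0051
0.001 [ 0.3357  0.0167 -0.0359  0.5558  0.0008  0.3339  0.0022 -0.0095  0.3051] 0.0051
TCP [ 0.483 -0.359  0.318] axis [ 0.28 -0.57 -0.78] y [ 0.72  0.66 -0.22]
TCP [ 0.621 -0.287  0.377] axis [ 0.73 -0.37 -0.57] y [-0.    0.84 -0.55]
20 [[-3, -15, 3, -0.058, 0.024, 0.074, 0.5], [-1, -15, 4, -0.058, 0.022, 0.074, 0.5], [1, -15, 4, -0.058, 0.02, 0.074, 0.5], [3, -15, 5, -0.058, 0.019, 0.075, 0.5], [4, -14, 6, -0.058, 0.017, 0.076, 0.5], [6, -13, 7, -0.058, 0.015, 0.076, 0.5], [7, -12, 7, -0.057, 0.014, 0.077, 0.5], [9, -10, 8, -0.056, 0.012, 0.078, 0.5], [10, -9, 8, -0.055, 0.011, 0.079, 0.5], [11, -7, 8, -0.054, 0.01, 0.08, 0.5], [12, -5, 8, -0.053, 0.009, 0.081, 0.5], [13, -3, 8, -0.045, -0.0, 0.068, 0.5], [13, -2, 8, -0.043, -0.001, 0.069, 0.5], [13, 0, 7, -0.041, -0.001, 0.07, 0.5], [13, 2, 7, -0.039, -0.001, 0.071, 0.5], [13, 4, 6, -0.037, -0.001, 0.073, 0.5], [13, 6, 6, -0.035, -0.0, 0.074, 0.5], [12, 7, 5, -0.033, 0.001, 0.075, 0.5], [12, 9, 4, -0.031, 0.002, 0.075, 0.5], [11, 10, 3, -0.029, 0.003, 0.076, 0.5]]
3 [[10, 12, 2, -0.027, 0.005, 0.077, 0.5], [8, 13, 1, -0.026, 0.007, 0.077, 0.5], [7, 14, 0, -0.024, 0.009, 0.077, 0.5]]
```

Request:
{"api": "step_arm", "payload": {"series": [[-3, -15, 3, -0.058, 0.024, 0.074, 0.5], [-1, -15, 4, -0.058, 0.022, 0.074, 0.5], [1, -15, 4, -0.058, 0.02, 0.074, 0.5], [3, -15, 5, -0.058, 0.019, 0.075, 0.5], [4, -14, 6, -0.058, 0.017, 0.076, 0.5], [6, -13, 7, -0.058, 0.015, 0.076, 0.5], [7, -12, 7, -0.057, 0.014, 0.077, 0.5], [9, -10, 8, -0.056, 0.012, 0.078, 0.5], [10, -9, 8, -0.055, 0.011, 0.079, 0.5], [11, -7, 8, -0.054, 0.01, 0.08, 0.5], [12, -5, 8, -0.053, 0.009, 0.081, 0.5]]}}

```text
clock: 17.75
tool_pos: [0.4799, -0.3596, 0.3102]
eef_rot: [0.356, 0.874, -0.223, 0.245]
contact_force: [-0.4, -1.4, 0.3]
opening: 0.501
finger_force: 0.0
```

```bash
python3 rec.py; tail -1 q.jsonl
python3 - <<'E'
exec(open("plan.py").read())
q=np.array(r.get_state()["q"]);b=q.copy();b[4]=3.0;b[6]=-.8
plan([q,b])
E
```

```text
[[-0.16005797876374167, 0.5528255290820109, 0.7563574081996757, 2.153726987872432, 1.0932595947865962, 0.057516986667168, 0.13247243631628663], [0.47994171769100913, -0.35961502087063807, 0.3102179758573922], [0.3556505951924906, 0.8740331524291359, -0.22250413541512723, 0.2450930686844912]]
1e-06 [ 0.3434  0.0146 -0.0371  0.5596  0.0039  0.3369  0.0016 -0.0095  0.3147] 0.0103
0.0001 [ 0.3434  0.0146 -0.0371  0.5595  0.0038  0.3368  0.0017 -0.0095  0.3146] 0.0103
0.001 [ 0.3431  0.0153 -0.037   0.5586  0.0035  0.3365  0.0018 -0.0097  0.3137] 0.0103
TCP [ 0.507 -0.335  0.321] axis [ 0.36 -0.55 -0.75] y [-0.1   0.78 -0.62]
15 [[2, -1, 1, -0.023, 0.032, 0.052, 0.5], [3, 0, 1, -0.023, 0.032, 0.052, 0.5], [3, 0, 1, -0.023, 0.032, 0.052, 0.5], [3, 0, 1, -0.022, 0.032, 0.052, 0.5], [3, 1, 1, -0.022, 0.031, 0.053, 0.5], [3, 1, 0, -0.022, 0.031, 0.053, 0.5], [3, 1, 0, -0.021, 0.031, 0.053, 0.5], [2, 1, 0, -0.021, 0.031, 0.053, 0.5], [2, 2, 0, -0.02, 0.032, 0.053, 0.5], [2, 2, 0, -0.02, 0.032, 0.053, 0.5], [2, 2, -1, -0.019, 0.032, 0.053, 0.5], [2, 2, -1, -0.019, 0.032, 0.053, 0.5], [1, 2, -1, -0.019, 0.032, 0.053, 0.5], [1, 2, -1, -0.018, 0.033, 0.053, 0.5], [1, 2, -1, -0.018, 0.033, 0.053, 0.5]]
```

Request:
{"api": "step_arm", "payload": {"series": [[0, 0, 0, -0.038, 0.079, 0.109, 0.5], [0, 0, 0, -0.038, 0.079, 0.109, 0.5], [0, 0, 0, -0.038, 0.079, 0.109, 0.5], [0, 0, 0, -0.038, 0.079, 0.109, 0.5], [0, 0, 0, -0.038, 0.079, 0.109, 0.5], [0, 0, 0, -0.038, 0.079, 0.109, 0.5], [0, 0, 0, -0.038, 0.079, 0.109, 0.5], [0, 0, 0, -0.038, 0.079, 0.109, 0.5], [0, 0, 0, -0.038, 0.079, 0.109, 0.5], [0, 0, 0, -0.038, 0.079, 0.109, 0.5], [0, 0, 0, -0.038, 0.079, 0.109, 0.5], [0, 0, 0, -0.038, 0.079, 0.109, 0.5]]}}

```text
clock: 18.95
tool_pos: [0.4793, -0.3596, 0.3099]
eef_rot: [-0.414, 0.847, -0.334, -0.003]
contact_force: [0.8, -0.3, 0.0]
opening: 0.497
finger_force: 0.0
```

```bash
python3 rec.py; tail -1 q.jsonl
```

```text
[[-0.014437951129735517, 0.4913548542300186, 0.496591956190079, 2.1537169715041475, 1.440496289047177, 0.2222590483964846, 1.4714930362138208], [0.4792581533461821, -0.35955692398962597, 0.3099010113631818], [-0.41352037029524846, 0.8469420364104507, -0.3341847109350925, -0.0032663877645372546]]
```

```bash
cat > sim.py <<'E'
exec(open("fitk.py").read())
from scipy.spatial.transform import Slerp
def sim(q,wps):
    """wps: list of (pos,Rot,n)"""
    x,T=fk(q)
    for pos,Rt,n in wps:
        sl=Slerp([0,1],R.concatenate([T,Rt]))
        for k in range(1,n+1): q,e=ik(x+(pos-x)*k/n,sl(k/n),q,.02)
        print(np.round(pos,3),"q",q.round(2),"err",round(e,4),"rotvec",(Rt*T.inv()).as_rotvec().round(3),"d",((pos-x)*1000).round());x,T=np.array(pos),Rt
E
python3 - <<'E'
exec(open("sim.py").read())
q=np.array(r.get_state()["q"])
for t in(.4,.6):
  for yaw in(np.pi,):
    pre=np.array([.42,-.2095,.30]);fin=np.array([.465,-.2095,.049])
    sim(q,[(pre,down(t,yaw),12),(np.array([.42,-.2095,.12]),down(t,yaw),8),(fin,down(t,yaw),5)])
    sim(q,[(np.array([.5,-.25,.35]),down(t+.3,yaw),12),(pre,down(t,yaw),12),(np.array([.42,-.2095,.12]),down(t,yaw),8),(fin,down(t,yaw),5)])
E
```

```text
1e-06 [ 3.487e-01  9.000e-03 -3.950e-02  5.633e-01  6.100e-03  3.415e-01
  5.000e-04 -7.100e-03  3.223e-01] 0.0095
0.0001 [ 3.487e-01  9.100e-03 -3.950e-02  5.633e-01  6.100e-03  3.415e-01
  5.000e-04 -7.100e-03  3.222e-01] 0.0095
0.001 [ 0.3484  0.0098 -0.0395  0.5625  0.0058  0.3412  0.0007 -0.0072  0.3213] 0.0095
[ 0.42 -0.21  0.3 ] q [ 0.89  0.31 -0.53  2.25 -0.    0.25  1.98] err 0.0001 rotvec [ 0.869 -0.364 -0.719] d [-58. 144. -17.]
[ 0.42 -0.21  0.12] q [ 0.71  0.67 -0.29  2.25 -0.59  0.04  2.66] err 0.5087 rotvec [0. 0. 0.] d [   0.    0. -180.]
[ 0.465 -0.21   0.049] q [ 0.62  0.84 -0.24  2.12 -0.6   0.04  2.66] err 0.6383 rotvec [0. 0. 0.] d [ 45.   0. -71.]
[ 0.5  -0.25  0.35] q [ 1.22  0.4  -0.89  2.2   0.13  0.04  1.91] err 0.0001 rotvec [ 0.98  -0.631 -0.589] d [ 22. 104.  33.]
[ 0.42 -0.21  0.3 ] q [ 0.97  0.32 -0.65  2.26  0.18  0.25  1.8 ] err 0.0 rotvec [0.  0.3 0. ] d [-80.  41. -50.]
[ 0.42 -0.21  0.12] q [ 0.71  0.67 -0.29  2.25 -0.59  0.04  2.66] err 0.5087 rotvec [0. 0. 0.] d [   0.    0. -180.]
[ 0.465 -0.21   0.049] q [ 0.62  0.84 -0.24  2.12 -0.6   0.04  2.
[... 185 characters left out ...]
-0.21  0.12] q [ 0.21  1.08  0.82  2.56  4.14  1.32 -1.87] err 0.0838 rotvec [0. 0. 0.] d [   0.    0. -180.]
[ 0.465 -0.21   0.049] q [ 0.1   1.32  0.86  2.49  3.99  1.49 -1.97] err 0.0 rotvec [0. 0. 0.] d [ 45.   0. -71.]
[ 0.5  -0.25  0.35] q [ 1.55  0.71 -1.47  2.37  2.24  0.44 -0.07] err 0.0002 rotvec [ 1.046 -0.808 -0.494] d [ 22. 104.  33.]
[ 0.42 -0.21  0.3 ] q [ 1.39  0.45 -1.15  2.43  1.95  0.2   0.07] err 0.0001 rotvec [-0.   0.3  0. ] d [-80.  41. -50.]
[ 0.42 -0.21  0.12] q [ 0.21  1.08  0.82  2.56  4.14  1.32 -1.87] err 0.0838 rotvec [0. 0. 0.] d [   0.    0. -180.]
[ 0.465 -0.21   0.049] q [ 0.1   1.32  0.86  2.49  3.99  1.49 -1.97] err 0.0 rotvec [0. 0. 0.] d [ 45.   0. -71.]
```

```bash
python3 - <<'E' | grep -v 0.00
E
python3 - <<'E'
exec(open("sim.py").read())
q=np.array(r.get_state()["q"]);A=np.array
for t in(.5,.6,.7):
    print(t);fin=A([.460+.01*np.sin(t),-.2095,.058-.01*np.cos(t)]);ax=A([np.sin(t),0,-np.cos(t)])
    sim(q,[(A([.58,-.25,.36]),down(1.1,np.pi),14),(A([.44,-.2095,.25]),down(t,np.pi),12),(fin-ax*.07,down(t,np.pi),8),(fin,down(t,np.pi),5)])
E
```

```text
1e-06 [ 3.487e-01  9.000e-03 -3.950e-02  5.633e-01  6.100e-03  3.415e-01
  5.000e-04 -7.100e-03  3.223e-01] 0.0095
0.0001 [ 3.487e-01  9.100e-03 -3.950e-02  5.633e-01  6.100e-03  3.415e-01
  5.000e-04 -7.100e-03  3.222e-01] 0.0095
0.001 [ 0.3484  0.0098 -0.0395  0.5625  0.0058  0.3412  0.0007 -0.0072  0.3213] 0.0095
0.5
[ 0.58 -0.25  0.36] q [ 1.41  0.9  -1.47  2.33  2.54  0.66 -0.24] err 0.0001 rotvec [ 1.107 -0.985 -0.393] d [102. 104.  43.]
[ 0.44 -0.21  0.25] q [ 1.1   0.51 -0.87  2.39  1.96  0.21  0.05] err 0.0002 rotvec [0.  0.6 0. ] d [-140.   41. -110.]
[ 0.431 -0.21   0.111] q [ 1.12  0.99 -1.03  2.53  2.33  0.78 -0.21] err 0.0 rotvec [0. 0. 0.] d [  -9.    0. -139.]
[ 0.465 -0.21   0.049] q [ 1.06  1.15 -0.98  2.46  2.4   0.87 -0.19] err 0.0 rotvec [0. 0. 0.] d [ 34.   0. -61.]
0.6
[ 0.58 -0.25  0.36] q [ 1.41  0.9  -1.47  2.33  2.54  0.66 -0.24] err 0.0001 rotvec [ 1.107 -0.985 -0.393] d [102. 104.  43.]
[ 0.44 -0.21  0.25] q [ 1.28  0.63 -1.15  2.47  2.16  0.42 -0.12] err 0.0 rotvec [-0.   0.5  0. ] d [-140.   41. -110.]
[ 0.426 -0.21   0.108] q [ 0.18  1.16  0.89  2.56  4.14  1.42 -1.89] err 0.0602 rotvec [0. 0. 0.] d [ -14.    0. -142.]
[ 0.466 -0.21   0.05 ] q [ 0.08  1.34  0.91  2.49  4.01  1.53 -2.01] err 0.0 rotvec [0. 0. 0.] d [ 40.   0. -58.]
0.7
[ 0.58 -0.25  0.36] q [ 1.41  0.9  -1.47  2.33  2.54  0.66 -0.24] err 0.0001 rotvec [ 1.107 -0.985 -0.393] d [102. 104.  43.]
[ 0.44 -0.21  0.25] q [ 1.36  0.74 -1.3   2.55  2.3   0.6  -0.23] err 0.0 rotvec [-0.   0.4  0. ] d [-140.   41. -110.]
[ 0.421 -0.21   0.104] q [ 0.27  1.19  0.83  2.56  4.14  1.52 -1.79] err 0.2282 rotvec [0. 0. 0.] d [ -19.    0. -146.]
[ 0.466 -0.21   0.05 ] q [ 0.06  1.66  1.25  2.54  4.03  2.07 -2.16] err 0.0 rotvec [0. 0. 0.] d [ 45.   0. -54.]
```

Request:
{"api": "step_arm", "payload": {"series": [[7, 8, 4, 0.079, -0.07, -0.028, 0.5], [7, 8, 4, 0.079, -0.07, -0.028, 0.5], [7, 8, 4, 0.079, -0.07, -0.028, 0.5], [7, 8, 4, 0.079, -0.07, -0.028, 0.5], [7, 8, 4, 0.079, -0.07, -0.028, 0.5], [7, 8, 4, 0.079, -0.07, -0.028, 0.5], [7, 8, 4, 0.079, -0.07, -0.028, 0.5], [7, 8, 4, 0.079, -0.07, -0.028, 0.5], [7, 8, 4, 0.079, -0.07, -0.028, 0.5], [7, 8, 4, 0.079, -0.07, -0.028, 0.5], [7, 8, 4, 0.079, -0.07, -0.028, 0.5], [7, 8, 4, 0.079, -0.07, -0.028, 0.5], [8, 8, 3, 0.079, -0.07, -0.028, 0.5], [8, 8, 3, 0.079, -0.07, -0.028, 0.5], [0, 0, 0, 0, 0, 0, 0.5]]}}

```text
clock: 20.45
tool_pos: [0.564, -0.2613, 0.3451]
eef_rot: [-0.06, 0.886, -0.037, 0.458]
contact_force: [-0.6, 0.5, -0.9]
opening: 0.501
finger_force: 0.0
```

```bash
python3 rec.py; tail -1 q.jsonl
python3 - <<'E'
exec(open("sim.py").read())
s=r.get_state();q=np.array(s["q"]);A=np.array
Rn=R.from_quat(s["eef_rot"]);t=.5
print("to tilt .5:",(down(t,np.pi)*Rn.inv()).as_rotvec().round(3),"axis",Rn.as_matrix()[:,2].round(3))
fin=A([.460+.01*np.sin(t),-.2095,.058-.01*np.cos(t)]);ax=A([np.sin(t),0,-np.cos(t)])
sim(q,[(A([.44,-.2095,.25]),down(t,np.pi),12),(fin-ax*.07,down(t,np.pi),8),(fin,down(t,np.pi),5)])
E
```

```text
[[1.3843313915262936, 0.8174740018376232, -1.3913518363788182, 2.229154293519072, 2.27048673259559, 0.5210319561067515, 0.09701731771491205], [0.5640309311466706, -0.261278355052103, 0.3451053856604639], [-0.059532595530377666, 0.8861751325621302, -0.03686657251946816, 0.4580287767472413]]
1e-06 [ 0.3386  0.0212 -0.0389  0.5563  0.0056  0.3399  0.0048 -0.0076  0.3002] 0.0136
0.0001 [ 0.3385  0.0212 -0.0389  0.5562  0.0055  0.3399  0.0048 -0.0076  0.3002] 0.0136
0.001 [ 0.3383  0.0215 -0.0388  0.5557  0.0052  0.3396  0.0049 -0.0077  0.2997] 0.0136
to tilt .5: [ 0.102  0.453 -0.098] axis [ 0.816 -0.011 -0.578]
[ 0.44 -0.21  0.25] q [ 1.22  0.58 -1.09  2.39  1.76  0.36  0.23] err 0.0001 rotvec [ 0.102  0.453 -0.098] d [-138.   54.  -92.]
[ 0.431 -0.21   0.111] q [ 1.17  1.05 -1.15  2.53  2.22  0.86 -0.1 ] err 0.0 rotvec [0. 0. 0.] d [  -9.    0. -139.]
[ 0.465 -0.21   0.049] q [ 1.11  1.21 -1.09  2.45  2.31  0.93 -0.07] err 0.0 rotvec [0. 0. 0.] d [ 34.   0. -61.]
```

Request:
{"api": "step_arm", "payload": {"series": [[-18, 7, -13, 0.015, 0.065, -0.014, 0.5], [-18, 7, -13, 0.015, 0.065, -0.014, 0.5], [-18, 7, -13, 0.015, 0.065, -0.014, 0.5], [-18, 8, -14, 0.015, 0.065, -0.014, 0.5], [-18, 8, -14, 0.014, 0.065, -0.014, 0.5], [-17, 8, -14, 0.014, 0.064, -0.014, 0.5], [-17, 7, -14, 0.014, 0.064, -0.014, 0.5], [0, 0, 0, 0, 0, 0, 0.5]]}}

```text
clock: 21.25
tool_pos: [0.4416, -0.2083, 0.2542]
eef_rot: [-0.003, 0.969, -0.004, 0.249]
contact_force: [-0.2, -0.3, 0.4]
opening: 0.503
finger_force: 0.0
```

Run:
```python
from h import *
from kin import R
c=r.get_calibration("wrist");s=r.get_state();im,d=r.snapshot("wrist");np.savez("w3.npz",im=im,d=d)
print(s["clock"],np.round(s["q"],2),np.round(s["tool_pos"],4),R.from_quat(s["eef_rot"]).as_matrix().round(3).tolist())
T=R.from_rotvec([0,-.5,0])*R.from_quat([0,1,0,0]);print((T*R.from_quat(s["eef_rot"]).inv()).as_rotvec().round(3))
b=im.astype(int);m=((b[...,2]>b[...,0]+50)&(b[...,2]>b[...,1]+40)).astype(np.uint8)
n,l,st,ce=cv2.connectedComponentsWithStats(m)
for i in range(1,n):
    if st[i,4]>60:
        p=fish(*ce[i],.06,c);print(st[i],ce[i].round(1),p.round(4))
        ys,xs=np.nonzero(l==i);P=np.array([fish(x,y,.063,c) for x,y in zip(xs,ys)])
        if abs(p[1]+.21)<.05: print("clip lo/hi",P.min(0).round(4),P.max(0).round(4))
cv2.imwrite("pics/w3.png",im)
```

```text
21.25 [ 1.14  0.55 -0.98  2.34  1.69  0.29  0.3 ] [ 0.4416 -0.2083  0.2542] [[-0.876, -0.004, 0.482], [-0.008, 1.0, -0.006], [-0.482, -0.009, -0.876]]
[ 0.009  0.003 -0.004]
[248  91  23  47 799] [259.2 110.3] [ 0.4733 -0.2099  0.06  ]
clip lo/hi [ 0.4481 -0.222   0.063 ] [ 0.5073 -0.1978  0.063 ]
[ 420   96   92   95 4280] [465.4 136.6] [0.4912 0.0709 0.06  ]
[462 211  15  13 107] [468.3 217.1] [0.6597 0.1741 0.06  ]
[448 240  12  10  68] [454.3 244. ] [0.7427 0.1881 0.06  ]
```

View pics/w3.png

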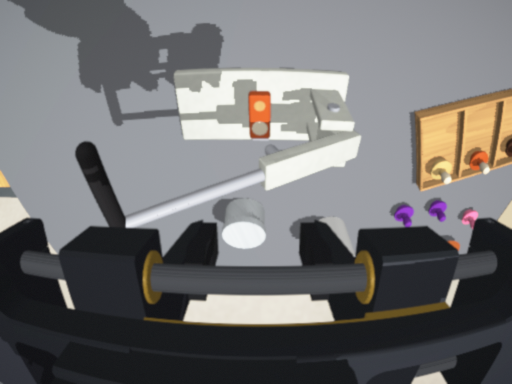

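The wrist view, now flipped, has the clip at (259,110) between the finger lines. That puts its centre at y≈-0.210 and its front end at x≈0.449.

Request:
{"api": "step_arm", "payload": {"series": [[-2, -0.4, -29, 0.002, 0.001, -0.001, 0.5], [-2, -0.3, -29, 0.002, 0.001, -0.001, 0.5], [-2, -0.3, -29, 0.002, 0.001, -0.001, 0.5], [-2, -0.3, -29, 0.002, 0, -0.001, 0.5], [-2, -0.3, -28, 0.001, 0, 0, 0.5], [0, 0, 0, 0, 0, 0, 0.5], [0, 0, 0, 0, 0, 0, 0.5]]}}

```text
clock: 22.0
tool_pos: [0.4331, -0.21, 0.1094]
eef_rot: [0.001, 0.969, 0.003, 0.248]
contact_force: [0.3, 0.4, -0.3]
opening: 0.5
finger_force: 0.0
```

```bash
cat > st.py <<'E'
from kin import R,r,np
s=r.get_state();T=R.from_rotvec([0,-.5,0])*R.from_quat([0,1,0,0])
print(s["clock"],np.round(s["q"],2),np.round(s["tool_pos"],4),"to tilt.5",(T*R.from_quat(s["eef_rot"]).inv()).as_rotvec().round(3),np.round(s["contact_force"],1),s["opening"])
E
python3 st.py
```

```text
22.0 [ 1.12  1.03 -1.11  2.48  2.23  0.81 -0.11] [ 0.4331 -0.21    0.1094] to tilt.5 [-0.006  0.002  0.   ] [ 0.3  0.4 -0.3] 0.500383423823526
```

Request:
{"api": "step_arm", "payload": {"series": [[8, 0, -15, -0.002, 0, 0, 0.5], [8, 0, -15, -0.002, 0, 0, 0.5], [8, 0, -15, -0.002, 0, 0, 0.5], [7, 0, -14, 0, 0, 0, 0.5], [0, 0, 0, 0, 0, 0, 0.5]]}}

```text
clock: 22.5
tool_pos: [0.4653, -0.2109, 0.0509]
eef_rot: [0.0, 0.969, -0.002, 0.249]
contact_force: [-0.1, -0.1, -0.6]
opening: 0.503
finger_force: 0.0
```

Request:
{"api": "step_arm", "payload": {"series": [[0, 0, 0, 0, 0, 0, 0.6], [0, 0, 0, 0, 0, 0, 0.65], [0, 0, 0, 0, 0, 0, 0.7], [0, 0, 0, 0, 0, 0, 1], [0, 0, 0, 0, 0, 0, 1], [0, 0, 0, 0, 0, 0, 1], [0, 0, 0, 0, 0, 0, 1]], "force": 20}}

```text
clock: 23.2
tool_pos: [0.4635, -0.2098, 0.0501]
eef_rot: [-0.001, 0.969, -0.001, 0.248]
contact_force: [-2.7, -1.0, 7.0]
opening: 0.272
finger_force: 19.9
```

```bash
python3 st.py
```

```text
23.2 [ 1.06  1.19 -1.06  2.42  2.32  0.91 -0.11] [ 0.4635 -0.2098  0.0501] to tilt.5 [ 0.002  0.001 -0.001] [-2.7 -1.   7. ] 0.2717309284174667
```

Request:
{"api": "step_arm", "payload": {"series": [[0, 0, 2, 0, 0, 0, 1], [0, 0, 3, 0, 0, 0, 1], [-1, 0, 3, 0, 0, 0, 1], [-10, 0, 1, 0, 0, 0, 1], [-10, 0, 2, 0, 0, 0, 1], [0, 0, 0, 0, 0, 0, 1]]}}

```text
clock: 23.8
tool_pos: [0.4399, -0.2094, 0.0602]
eef_rot: [-0.001, 0.969, 0.0, 0.246]
contact_force: [0.1, -0.1, 0.0]
opening: 0.274
finger_force: 19.9
```

```bash
python3 st.py
python3 - <<'E'
exec(open("sim.py").read())
# tray frame from corners: far/near edges
q=np.array(r.get_state()["q"]);A=np.array
sim(q,[(A([.425,-.21,.10]),down(.5,np.pi),3),(A([.42,-.21,.2]),down(.4,np.pi),6),(A([.44,-.1,.22]),down(.2,np.pi),6),(A([.48,.1,.2]),down(0,np.pi-.37),12),(A([.485,.12,.05]),down(0,np.pi-.37),6)])
E
```

```text
23.8 [ 1.09  1.17 -1.07  2.48  2.32  0.92 -0.13] [ 0.4399 -0.2094  0.0602] to tilt.5 [ 0.    -0.003 -0.001] [ 0.1 -0.1  0. ] 0.27364711002645425
1e-06 [ 0.3386  0.0212 -0.0389  0.5563  0.0056  0.3399  0.0048 -0.0076  0.3002] 0.0136
0.0001 [ 0.3385  0.0212 -0.0389  0.5562  0.0055  0.3399  0.0048 -0.0076  0.3002] 0.0136
0.001 [ 0.3383  0.0215 -0.0388  0.5557  0.0052  0.3396  0.0049 -0.0077  0.2997] 0.0136
[ 0.425 -0.21   0.1  ] q [ 1.16  1.06 -1.11  2.55  2.28  0.87 -0.14] err 0.0 rotvec [ 0.    -0.003 -0.001] d [-32.  -8.  40.]
[ 0.42 -0.21  0.2 ] q [ 1.12  0.65 -0.98  2.42  1.81  0.41  0.18] err 0.0002 rotvec [0.  0.1 0. ] d [ -5.   0. 100.]
[ 0.44 -0.1   0.22] q [ 0.83  0.6  -1.05  2.3   1.12  0.59  0.51] err 0.0001 rotvec [ 0.   0.2 -0. ] d [ 20. 110.  20.]
[0.48 0.1  0.2 ] q [ 0.38  0.78 -1.13  2.04  0.91  0.94  0.69] err 0.0 rotvec [-0.037  0.198  0.369] d [ 40. 200. -20.]
[0.485 0.12  0.05 ] q [ 0.22  1.02 -0.92  2.1   1.3   0.78  0.36] err 0.0 rotvec [0. 0. 0.] d [   5.   20. -150.]
```

Request:
{"api": "step_arm", "payload": {"series": [[-9, 0, 5, 0, 0, 0, 1], [-9, 0, 9, 0, 0, 0, 1], [-5, 0, 15, 0, 0, 0, 1], [-5, 0, 20, 0, 0, 0, 1], [0, 0, 30, 0, 0, 0, 1], [0, 0, 30, 0, 0, 0, 1], [0, 0, 20, 0, 0, 0, 1], [0, 0, 0, 0, 0, 0, 1]]}}

```text
clock: 24.6
tool_pos: [0.4147, -0.2102, 0.1925]
eef_rot: [-0.001, 0.968, -0.003, 0.249]
contact_force: [0.0, -0.8, -0.5]
opening: 0.268
finger_force: 19.9
```

```bash
python3 st.py
python3 - <<'E'
exec(open("sim.py").read())
q=np.array(r.get_state()["q"]);A=np.array;Z=lambda t,y:R.from_rotvec([0,0,y])*down(t,np.pi)
sim(q,[(A([.43,-.1,.20]),Z(.5,.12),5),(A([.46,.05,.19]),Z(.5,.3),6),(A([.48,.136,.16]),Z(.5,.37),3),(A([.48,.136,.06]),Z(.5,.37),5),(A([.48,.136,.01]),Z(.5,.37),5)])
E
```

```text
24.6 [ 1.2   0.77 -1.13  2.47  2.05  0.56 -0.02] [ 0.4147 -0.2102  0.1925] to tilt.5 [ 0.006  0.003 -0.001] [ 0.  -0.8 -0.5] 0.2675985722742663
1e-06 [ 0.3386  0.0212 -0.0389  0.5563  0.0056  0.3399  0.0048 -0.0076  0.3002] 0.0136
0.0001 [ 0.3385  0.0212 -0.0389  0.5562  0.0055  0.3399  0.0048 -0.0076  0.3002] 0.0136
0.001 [ 0.3383  0.0215 -0.0388  0.5557  0.0052  0.3396  0.0049 -0.0077  0.2997] 0.0136
[ 0.43 -0.1   0.2 ] q [ 0.08  0.59  0.34  2.56  3.9   0.59 -1.89] err 0.0221 rotvec [0.006 0.004 0.119] d [ -6. 112.   6.]
[0.46 0.05 0.19] q [-0.59  0.78  0.84  2.54  4.09  0.85 -2.29] err 0.0 rotvec [0.   0.   0.18] d [ 30. 150. -10.]
[0.48  0.136 0.16 ] q [-0.77  0.85  0.78  2.47  3.98  0.8  -2.37] err 0.0 rotvec [ 0.   -0.    0.07] d [ 20.  86. -30.]
[0.48  0.136 0.06 ] q [-0.72  1.15  0.71  2.5   3.77  1.09 -2.25] err 0.0 rotvec [0. 0. 0.] d [   0.    0. -100.]
[0.48  0.136 0.01 ] q [-0.71  1.28  0.67  2.48  3.68  1.18 -2.23] err 0.0 rotvec [0. 0. 0.] d [  0.   0. -50.]
```

Run:
```python
exec(open("sim.py").read())
q=np.array(r.get_state()["q"]);A=np.array;Z=lambda t,y:R.from_rotvec([0,0,y])*down(t,np.pi)
sim(q,[(A([.46,-.15,.26]),Z(.5,.1),4),(A([.50,-.02,.25]),Z(.5,.25),6),(A([.50,.11,.2]),Z(.5,.37),5),(A([.48,.136,.06]),Z(.5,.37),6),(A([.48,.136,.01]),Z(.5,.37),5)])
print()
sim(q,[(A([.48,-.15,.30]),Z(.7,.1),5),(A([.52,-.02,.30]),Z(.7,.25),6),(A([.52,.11,.25]),Z(.7,.37),5),(A([.48,.136,.06]),Z(.5,.37),7),(A([.48,.136,.01]),Z(.5,.37),5)])
```

```text
1e-06 [ 0.3386  0.0212 -0.0389  0.5563  0.0056  0.3399  0.0048 -0.0076  0.3002] 0.0136
0.0001 [ 0.3385  0.0212 -0.0389  0.5562  0.0055  0.3399  0.0048 -0.0076  0.3002] 0.0136
0.001 [ 0.3383  0.0215 -0.0388  0.5557  0.0052  0.3396  0.0049 -0.0077  0.2997] 0.0136
[ 0.46 -0.15  0.26] q [ 1.07  0.53 -1.05  2.4   1.75  0.31  0.2 ] err 0.0002 rotvec [0.006 0.004 0.099] d [24. 62. 66.]
[ 0.5  -0.02  0.25] q [ 0.78  0.6  -1.13  2.39  1.76  0.49  0.04] err 0.0 rotvec [0.   0.   0.15] d [ 40. 130. -10.]
[0.5  0.11 0.2 ] q [ 0.45  0.79 -1.19  2.43  1.91  0.78 -0.24] err 0.0 rotvec [ 0.   -0.    0.12] d [  0. 130. -50.]
[0.48  0.136 0.06 ] q [ 0.28  1.2  -1.11  2.53  2.25  1.2  -0.51] err 0.0 rotvec [0. 0. 0.] d [ -20.   26. -140.]
[0.48  0.136 0.01 ] q [ 0.27  1.33 -1.05  2.51  2.35  1.27 -0.51] err 0.0 rotvec [0. 0. 0.] d [  0.   0. -50.]

[ 0.48 -0.15  0.3 ] q [ 1.27  0.61 -1.34  2.45  2.08  0.46 -0.1 ] err 0.0 rotvec [ 0.016 -0.196  0.1  ] d [ 44.  62. 106.]
[ 0.52 -0.02  0.3 ] q [ 0.94  0.63 -1.36  2.43  2.01  0.59 -0.17] err 0.0 rotvec [-0.    0.    0.15] d [ 40. 130.   0.]
[0.52 0.11 0.25] q [ 0.55  0.8  -1.35  2.49  2.09  0.9  -0.36] err 0.0 rotvec [0.   0.   0.12] d [  0. 130. -50.]
[0.48  0.136 0.06 ] q [ 0.29  1.21 -1.14  2.53  2.23  1.22 -0.48] err 0.0 rotvec [-0.072  0.186 -0.   ] d [ -40.   26. -190.]
[0.48  0.136 0.01 ] q [ 0.28  1.34 -1.08  2.51  2.34  1.29 -0.48] err 0.0 rotvec [0. 0. 0.] d [  0.   0. -50.]
```

Request:
{"api": "step_arm", "payload": {"series": [[5, 10, 20, 0, 0, 0.025, 1], [13, 17, 18, 0, 0, 0.025, 1], [13, 17, 15, 0, 0, 0.025, 1], [14, 16, 15, 0, 0, 0.025, 1], [8, 26, -2, 0, 0, 0.03, 1], [8, 26, -2, 0, 0, 0.03, 1], [8, 26, -2, 0, 0, 0.03, 1], [8, 26, -2, 0, 0, 0.03, 1], [8, 26, -2, 0, 0, 0.03, 1], [0, 26, -10, 0, 0, 0.024, 1], [0, 26, -10, 0, 0, 0.024, 1], [0, 26, -10, 0, 0, 0.024, 1], [0, 26, -10, 0, 0, 0.024, 1], [0, 26, -10, 0, 0, 0.024, 1], [0, 0, 0, 0, 0, 0, 1]]}}

```text
clock: 26.1
tool_pos: [0.4982, 0.1137, 0.196]
eef_rot: [-0.181, 0.952, 0.047, 0.242]
contact_force: [-0.7, -1.1, -0.7]
opening: 0.271
finger_force: 19.9
```

```bash
sed -i 's/^T=//; s/T=R.from_rotvec(\[0,-.5,0\])/T=R.from_rotvec([0,0,.37])*R.from_rotvec([0,-.5,0])/' st.py; python3 st.py
python3 - <<'E'
from h import *
c=r.get_calibration("wrist");im,d=r.snapshot("wrist");cv2.imwrite("pics/w4.png",im);print(np.round(c["pose"],3).tolist())
E
```

```text
26.1 [ 0.39  0.79 -1.15  2.39  1.89  0.76 -0.24] [0.4982 0.1137 0.196 ] to tilt.5 [-0.002 -0.002 -0.006] [-0.7 -1.1 -0.7] 0.27086707091401613
[[-0.368, -0.675, -0.639, 0.38], [0.93, -0.265, -0.255, 0.065], [0.002, -0.688, 0.725, 0.295], [0.0, 0.0, 0.0, 1.0]]
```

View pics/w4.png

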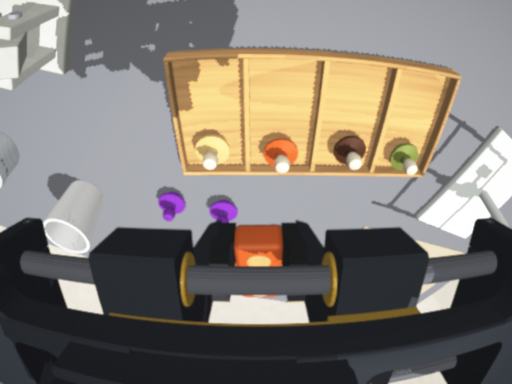

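The wrist view has the clip held at (258,240). The terracotta pacifier is at (281,155), between the dividers at u≈248 and u≈318.

Run:
```python
from h import *
c=r.get_calibration("wrist")
for u,v,z in((247,75,.018),(250,165,.018),(321,80,.018),(313,165,.018),(245,54,.02),(322,60,.02),(281,158,.025)):
    p=fish(u,v,z,c);d=p[:2]-[.5195,.1511];X=np.array([.9325,.361]);Y=np.array([-.361,.9325]);print(u,v,p.round(4),"tray",(d@X).round(4),(d@Y).round(4))
```

```text
247 75 [0.4855 0.0935 0.018 ] tray -0.0525 -0.0415
250 165 [0.591  0.1361 0.018 ] tray 0.0613 -0.0398
321 80 [0.4621 0.1633 0.018 ] tray -0.0491 0.0321
313 165 [0.5629 0.2066 0.018 ] tray 0.0605 0.0361
245 54 [0.4649 0.0839 0.02  ] tray -0.0752 -0.043
322 60 [0.4421 0.1537 0.02  ] tray -0.0713 0.0304
281 158 [0.5631 0.1637 0.025 ] tray 0.0452 -0.004
```

Request:
{"api": "step_arm", "payload": {"series": [[-3, 4, -20, 0, 0, -0.003, 1], [-3, 4, -22, 0, 0, -0.003, 1], [-3, 3, -24, 0, 0, 0, 1], [-3, 3, -24, 0, 0, 0, 1], [-3, 3, -23, 0, 0, 0, 1], [-3, 3, -23, 0, 0, 0, 1], [0, 0, -10, 0, 0, 0, 1], [0, 0, -10, 0, 0, 0, 1], [0, 0, 0, 0, 0, 0, 1]]}}

```text
clock: 27.05
tool_pos: [0.4814, 0.1294, 0.0408]
eef_rot: [-0.175, 0.953, 0.044, 0.243]
contact_force: [0.2, -0.5, -0.7]
opening: 0.27
finger_force: 19.9
```

```bash
python3 st.py
```

```text
27.05 [ 0.23  1.23 -1.07  2.51  2.28  1.22 -0.55] [0.4814 0.1294 0.0408] to tilt.5 [ 0.001 -0.001  0.007] [ 0.2 -0.5 -0.7] 0.27012695913893575
```

Request:
{"api": "step_arm", "payload": {"series": [[-1, 4, -8, 0, 0, 0.005, 1], [0, 0.5, -8, 0, 0, 0, 1], [0, 0, -7, 0, 0, 0, 1], [0, 0, 0, 0, 0, 0, 1]]}}

```text
clock: 27.45
tool_pos: [0.4802, 0.1346, 0.0176]
eef_rot: [-0.178, 0.953, 0.045, 0.243]
contact_force: [-0.2, 0.9, -1.1]
opening: 0.271
finger_force: 19.9
```

Request:
{"api": "step_arm", "payload": {"series": [[0, 0, -2, 0, 0, 0, 1], [0, 0, -2, 0, 0, 0, 1], [0, 0, 0, 0, 0, 0, 1]]}}

```text
clock: 27.75
tool_pos: [0.4804, 0.1348, 0.0144]
eef_rot: [-0.178, 0.952, 0.045, 0.243]
contact_force: [-0.3, -0.4, -0.1]
opening: 0.272
finger_force: 19.9
```

Request:
{"api": "step_arm", "payload": {"series": [[0, 0, -1.5, 0, 0, 0, 1], [0, 0, 0, 0, 0, 0, 1]]}}

```text
clock: 27.95
tool_pos: [0.4804, 0.1348, 0.013]
eef_rot: [-0.178, 0.952, 0.045, 0.243]
contact_force: [-0.1, -0.1, 0.2]
opening: 0.273
finger_force: 19.9
```

Request:
{"api": "step_arm", "payload": {"series": [[0, 0, -1.5, 0, 0, 0, 1], [0, 0, 0, 0, 0, 0, 1]]}}

```text
clock: 28.15
tool_pos: [0.4804, 0.1348, 0.0114]
eef_rot: [-0.178, 0.952, 0.045, 0.243]
contact_force: [-0.3, -0.7, -0.1]
opening: 0.273
finger_force: 19.9
```

Request:
{"api": "step_arm", "payload": {"series": [[0, 0, -1, 0, 0, 0, 1], [0, 0, 0, 0, 0, 0, 1]]}}

```text
clock: 28.35
tool_pos: [0.4804, 0.1348, 0.0104]
eef_rot: [-0.178, 0.952, 0.045, 0.243]
contact_force: [0.1, -0.8, -0.4]
opening: 0.272
finger_force: 19.9
```

Request:
{"api": "step_arm", "payload": {"series": [[0, 0, -1, 0, 0, 0, 1], [0, 0, 0, 0, 0, 0, 1]]}}

```text
clock: 28.55
tool_pos: [0.4805, 0.1349, 0.0097]
eef_rot: [-0.178, 0.952, 0.045, 0.244]
contact_force: [-1.2, -0.6, 2.9]
opening: 0.274
finger_force: 21.2
```

Request:
{"api": "step_arm", "payload": {"series": [[0, 0, 0, 0, 0, 0, 0.7], [0, 0, 0, 0, 0, 0, 0.64], [0, 0, 0, 0, 0, 0, 0.64], [0, 0, 0, 0, 0, 0, 0.64], [0, 0, 0, 0, 0, 0, 0.64]]}}

```text
clock: 29.05
tool_pos: [0.4807, 0.135, 0.0097]
eef_rot: [-0.178, 0.952, 0.045, 0.244]
contact_force: [0.0, -0.2, 3.2]
opening: 0.356
finger_force: 1.5
```

Request:
{"api": "step_arm", "payload": {"series": [[-5, -2, 10, 0, 0, 0, 0.64], [-5, -2, 10, 0, 0, 0, 0.64], [-5, -2, 15, 0, 0, 0, 0.64], [-5, -2, 25, 0, 0, 0, 0.64], [0, 0, 30, 0, 0, 0, 0.64], [0, 0, 30, 0, 0, 0, 0.64], [0, 0, 0, 0, 0, 0, 0.64]]}}

```text
clock: 29.75
tool_pos: [0.4642, 0.1278, 0.1334]
eef_rot: [-0.179, 0.952, 0.045, 0.245]
contact_force: [1.1, 0.4, -0.3]
opening: 0.361
finger_force: 0.0
```

Run:
```python
from h import *
out=[]
for n,b in(("scene",(70,165,320,290)),("side",(235,90,385,312))):
    c=r.get_calibration(n);im,d=r.snapshot(n);W=world(n,d,c);o=np.load(n+".npz")
    i=im.astype(int);m=(i[...,2]>i[...,0]+60)&(i[...,2]>i[...,1]+70)&(W[...,2]>.008)
    k,l,st,ce=cv2.connectedComponentsWithStats(m.astype(np.uint8))
    for j in range(1,k):
        if st[j,4]>8:
            p=W[l==j];q=np.median(p,0);dd=q[:2]-[.5195,.1511];print(n,st[j].tolist(),q.round(4),"tray",(dd@[.9325,.361]).round(4),(dd@[-.361,.9325]).round(4),"z",np.percentile(p[:,2],[5,50,95]).round(4))
    out.append(cv2.resize(im[b[1]:b[3],b[0]:b[2]],(400,400*(b[3]-b[1])//(b[2]-b[0])))[:590])
h=max(o.shape[0] for o in out);out=[cv2.copyMakeBorder(o,0,h-o.shape[0],0,0,0) for o in out]
cv2.imwrite("pics/end.png",np.hstack(out))
s=r.get_state();print(s["clock"],np.round(s["tool_pos"],3),np.round(s["contact_force"],1))
```

```text
scene [241, 204, 18, 8, 69] [0.4937 0.1368 0.0188] tray -0.0292 -0.004 z [0.0151 0.0188 0.0215]
scene [263, 210, 13, 8, 66] [0.5654 0.1608 0.0183] tray 0.0463 -0.0075 z [0.0161 0.0183 0.0216]
scene [321, 219, 4, 4, 13] [0.7147 0.2358 0.0382] tray 0.2126 0.0085 z [0.0348 0.0382 0.0409]
scene [316, 224, 13, 8, 70] [0.7196 0.2341 0.014 ] tray 0.2166 0.0052 z [0.0107 0.014  0.0176]
scene [334, 237, 40, 25, 774] [0.8405 0.2221 0.0152] tray 0.325 -0.0497 z [0.0116 0.0152 0.0182]
side [153, 206, 33, 26, 664] [0.8402 0.2198 0.0176] tray 0.3239 -0.0517 z [0.014  0.0176 0.021 ]
side [194, 235, 13, 11, 83] [0.7076 0.2438 0.0171] tray 0.2089 0.0185 z [0.0138 0.0171 0.0415]
side [251, 238, 13, 10, 76] [0.5531 0.1727 0.0214] tray 0.0391 0.008 z [0.0185 0.0214 0.0242]
side [271, 241, 4, 7, 14] [0.5129 0.1562 0.021 ] tray -0.0043 0.0072 z [0.0164 0.021  0.0234]
side [277, 241, 13, 8, 62] [0.4839 0.1423 0.0219] tray -0.0364 0.0046 z [0.0171 0.0219 0.0256]
29.85 [0.463 0.127 0.13 ] [ 0.2 -0.1 -0.3]
```

View pics/end.png

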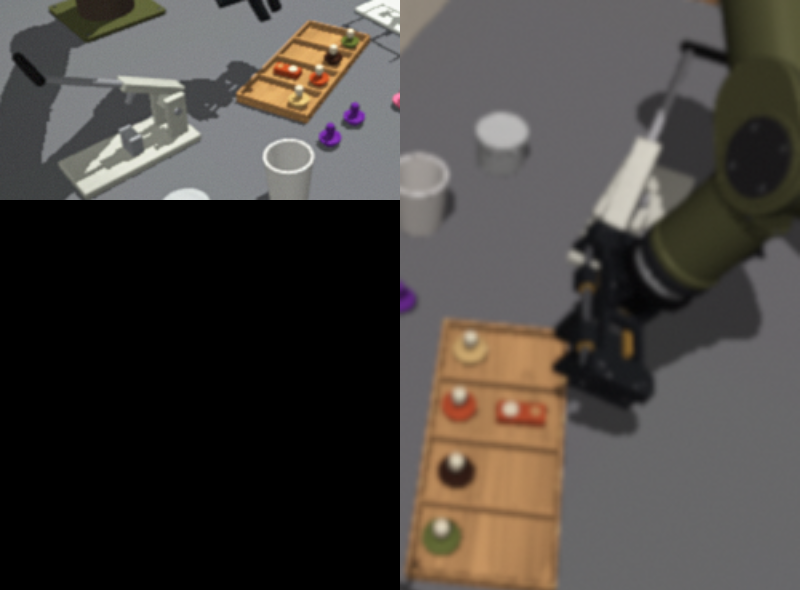

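The final views show the clip lying flat, cap up, beside the terracotta pacifier. The lever is up and the arm is clear of everything.

```bash
python3 -c "
from plant import r
print(r.finish_job())"
```

```text
the job is handed in; nothing more can be done
None
```

I pressed the cap home, eased the lever fully back up, and set the terracotta clip flat, cap up, in the terracotta pacifier's compartment. I handed the job in at about 30 s of the 69 s; the hand-in returned no verdict.

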